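Sort the workshop figures and box the finished one

ROBOT

A 6-joint arm with a two-finger parallel gripper is mounted at the origin on the work surface. World frame = base frame: x ahead of the robot, y to its left, z up, the work surface at z = 0. Lengths are in m, angles in degrees, forces in N, time in s.
With the tool pointing down it reaches from about 0.25 to 0.725 m from the base axis. Payload 9.7 kg.
Tool frame: the origin (TCP) lies at the very end of the fingers, on their centre line; the grasp point (between the pads) lies 19 mm behind it; z points along the fingers, y is the direction in which the jaws open and shut (so a half turn about z gives the same grasp; the last joint's range is limited). The gripper opens to 85 mm and grips with 20 to 120 N. Pads are 22 mm wide; open, the fingers measure 114 mm over their backs; the gripper's body (76 mm by 85 mm) begins 54 mm behind the grasp point. The pads swing forward as they close: fully open they stand 13 mm farther back than shut.
Start: joints at [77.177, 4.979, 10.078, 95.1, 0, 90], TCP at [0.122, 0.536, 0.231] pointing down, gripper open.
Joint ranges: [-179.16, 179.16], [-48.56, 103.87], [-65.8, 70.77], [-126.05, 130.52], [-82.76, 87.17], [-180, 180]. Speed limits (degrees/s): [127.2, 127.2, 147.25, 180, 180, 180].

INTERFACE

Orientations are given as [roll, pitch, yaw] about the fixed x, y, z axes, in that order (R = Rz(yaw) Ry(pitch) Rx(roll)).
In Python, from workcell import bot gives the robot as it stands.
- The arm moves only by the shell command python3 -m pendant 'ROWS' [FORCE]. ROWS is JSON, a list that holds one entry, the list of rows, each a list of 7 numbers: the shift along the tool's x, y, z in cm, then the turn, a rotation vector about the tool's x, y, z in rad, then the opening in per cent of the stroke, from 0 (shut) to 100 (fully open). In form: [[[dx, dy, dz, ax, ay, az, gripper], ...]]. A call has 1 to 5 rows; each row shifts and turns the pose as measured when the row begins, along the tool's axes as they then stand; what a row does not reach is not made up. A row lasts 1/12 s, in which the tool goes at most 41.7 mm and 7.16 degrees, less where a joint would pass 70% of its speed; a pose out of reach is approached as far as the arm can. A call with a gripper value outside its range is refused whole. The fingers move at their own pace and stop on an object; FORCE is the grip in N (left out, the last holds). Time passes only in rows, so rows that do not move let the fingers close. It gives the time, the measured TCP pose, the force and the opening at its end, in the units of the state.
- bot.get_obs(): the state, without advancing time (a new reading comes with each control period).
- bot.camera(name): name is "scene" or "top" or "wrist"; returns the picture (480x640x3 uint8, red, green, blue); there is no depth.
- bot.get_calibration(name): a dict with "intrinsics" (3x3 intrinsics, pixels), "pose" (4x4, takes a point from camera to world coordinates); the wrist camera has in their place "T_tool_cam" (4x4, takes a point from camera to tool coordinates, whose origin is the TCP and whose axes are the flange's). Camera axes: x right, y down, z forward; pixel columns grow to the right and rows downward; lengths in m; the calibration is good to about 2 mm. The wrist camera is an equidistant fisheye: a pixel r from the principal point sees the ray r / f radians off the axis. A picture is of the moment at which its call begins: read the wrist's pose just before it. get_calibration takes no time and is no camera call.
- bot.job_done(): hands the job in, once; it reports no verdict.
Trained networks look in the newest picture that a camera, given by its name, has taken for a name from the list of things; names that differ only in an ending like _2 or _b are one class to them, and where a whole thing is asked for, a point or a joint stands for the part that bears it (a point fixed in the world has none). Each returns a list of dicts, best first, with "confidence" (0 to 1); they miss things now and then, are a little off and sometimes report something else, mostly with a low value. They report only what shows in the picture. A call takes as long as a camera call. They do not tell look-alikes from the thing itself.
- bot.masks_of(camera, thing): "pixels" (480x640 bool, what is visible of it) and "extent" ([left, top, right, bottom] in pixels, round what is visible of it).
- bot.mark_of(camera, thing): "uv" ([column, row] in pixels: a listed point, or the origin of a listed thing).
The state is a dict: "time": time; "q": joint angles; "qd": joint speeds; "joint_efforts": joint torques, N m; "ee_pos": TCP position; "tcp_rot": TCP orientation; "wrist_force": force on the tool from outside, world axes, zero at the start; "torque": the same for the moment, N m; "opening": finger opening in m.
Only numpy, scipy, OpenCV 4.12 (cv2) and the standard library are available. Lean on these libraries where they do the work, as an engineer would, in place of code of your own. Each camera call takes 0.05 s, during which the arm holds its last target. There are 200 camera calls.

TASK

Sort the four wooden figures: stand both black bears in the green tray and the plain unpainted man in the pale tray with the bark edges. Raise the lid of the gift box until it stands about upright and let it stay there, stand the painted man with the red cap upright inside, then lower the lid until it is shut. Leave every figure standing upright.

Things in the scene. Friction and masses are not known exactly. Their poses are not given: they have to be found in the camera images.
- painted_man: The finished wooden man: round peg figure with blue legs, yellow shirt and red cap, standing; body a cylinder 32 mm across up to 42 mm high, head 26 mm across above, 64 mm tall, about 45 g. Origin: centre of its underside; z up.
- plain_man: The unpainted pale wooden man: same shape and size as the painted man (cylinder 32 mm across up to 42 mm high, head 26 mm across, 64 mm tall, about 45 g). Origin: centre of its underside; z up.
- bear_a: One of two identical black wooden bears with a grey snout, standing: flat-sided body 26 mm deep (own x, snout to -x) and 30 mm wide (own y), sides flat up to 42 mm high, head 24 mm wide above, 62 mm tall, about 40 g. Origin: centre of its underside; z up. Stands anywhere at any yaw.
- bear_b: One of two identical black wooden bears with a grey snout, standing: flat-sided body 26 mm deep (own x, snout to -x) and 30 mm wide (own y), sides flat up to 42 mm high, head 24 mm wide above, 62 mm tall, about 40 g. Origin: centre of its underside; z up. Stands anywhere at any yaw.
- green_tray: Green painted tray, fixed, 130 x 170 x 16 mm (x, y, z), floor 5-6 mm thick, rim walls 6 mm thick and 16 mm high, open on top. Origin: centre of its underside, on the table; its x and y run along its sides, z up.
- bark_tray: Pale wooden tray with dark brown bark along its two long edges (at its own -x and +x, the bark standing out up to 10 mm there), fixed, 130 x 170 x 16 mm (x, y, z), floor 5-6 mm thick, rim walls 6 mm thick and 16 mm high, open on top. Origin: centre of its underside, on the table; its x and y run along its sides, z up.
- gift_box: Dark wooden gift box with a pale lid, fixed: 130 x 150 x 76 mm (x, y, z), walls 6 mm thick, inner floor about 6 mm above its underside. Origin: centre of its underside, on the table; x and y run along its sides, z up. The lid is hinged on the rim at its own +x side; own -x is its front.
- gift_lid (a joint): Opening angle of the gift box's lid, rad: 0 shut, growing as its front edge rises and swings back over the hinge, stop at 1.9. The hinge is stiff: the lid stays at whatever angle it is left, and takes 2 to 3 N at the knob to move. It starts shut or up to 0.2 ajar. The lid is 130 x 150 mm, 8 mm thick, 150 g. A lid left at 1.2 or more is well open.
- gift_lid_handle (a point): Grip point of the brass knob on the lid: the middle of its round head (28 mm across, 16 mm thick, on a 12 mm stem). It lies 35 mm above the lid's upper face, on the lid's middle line, 30 mm in from the lid's front edge, so 100 mm from the hinge line along the lid and 43 mm off the lid's underside. It turns with the lid: own z is the knob's axis, away from the lid; own y is parallel to the hinge.
- gift_lid_hinge (a point): Middle of the lid's hinge line, at the top of the box's +x rim, 76.5 mm above the table. The hinge line runs along the box's y. Its axes turn with the lid: own -x points along the lid to its front edge.
Things that resemble listed ones, but are neither listed nor needed, are in the scene too. Several things have the shape of the bark_tray; the one meant has the colours described above.

How it is judged (in metres and radians):
On the way, in this order (a step that is already met when the one before it is completed fails the run):
1. the gift box's lid stands open by more than 1.2 rad, let go (value of joint gift_lid above 1.2 rad and distance between the grasp point and gift_lid_handle above 0.04 m), for 0.2 s.
2. the painted man stands upright inside the open box, let go (x of painted_man in the frame of gift_box between -0.055 and 0.055 m and y of painted_man in the frame of gift_box between -0.065 and 0.065 m and z of painted_man in the frame of gift_box between 0.002 and 0.012 m and angle between painted_man's own z axis and vertical below 0.15 rad and value of joint gift_lid above 1 rad and contact force between the fingers and painted_man below 0.1 N), for 0.2 s.
3. the lid is shut (under 0.06 rad) with the painted man upright inside (x of painted_man in the frame of gift_box between -0.055 and 0.055 m and y of painted_man in the frame of gift_box between -0.065 and 0.065 m and z of painted_man in the frame of gift_box between 0.002 and 0.012 m and angle between painted_man's own z axis and vertical below 0.15 rad and value of joint gift_lid below 0.06 rad), for 0.2 s.
At the end, for the whole second after the job is handed in: Both bears stand on the floor of the green tray, the plain man on that of the bark-edged tray, the painted man on that of the gift box, each within the walls, tilted under 0.15 rad and at rest (under 20 mm/s); the lid is shut to under 0.06 rad (all of step 3 and x of bear_a in the frame of green_tray between -0.057 and 0.057 m and y of bear_a in the frame of green_tray between -0.077 and 0.077 m and z of bear_a in the frame of green_tray between 0.002 and 0.012 m and angle between each of bear_a, bear_b, plain_man's own z axis and vertical below 0.15 rad and x of bear_b in the frame of green_tray between -0.057 and 0.057 m and y of bear_b in the frame of green_tray between -0.077 and 0.077 m and z of bear_b in the frame of green_tray between 0.002 and 0.012 m and x of plain_man in the frame of bark_tray between -0.057 and 0.057 m and y of plain_man in the frame of bark_tray between -0.077 and 0.077 m and z of plain_man in the frame of bark_tray between 0.002 and 0.012 m and linear speed of each of painted_man, plain_man, bear_a, bear_b below 0.02 m/s); the robot touches nothing.
It also fails if it takes over 133 s, if anything falls off the work surface, if the arm or the gripper's body presses on something with over 40 N, if the wrist force passes 120 N, or if a joint passes its speed limit or range.

## Working session

There is one attempt and no reset: what is moved stays moved. The work goes in short steps, Python scripts to look and compute and a shell command to move; the robot and the scene stay as the last step left them, time stands still between calls to the robot, and variables do not carry over. Pictures are saved under pics/ and viewed, about 12 in all and at most 16, crops included, and the job is handed in when it is done.

```bash
mkdir -p pics; ls; python3 - <<'E'
from workcell import bot
import cv2,numpy as np
o=bot.get_obs();print(o)
for c in("scene","top"):
    im=bot.camera(c);cv2.imwrite(f"pics/{c}0.png",im[:,:,::-1])
    k=bot.get_calibration(c);print(c,k["intrinsics"].tolist(),np.round(k["pose"],3).tolist())
    for t in("painted_man","plain_man","bear_a","green_tray","bark_tray","gift_box","gift_lid_handle","gift_lid_hinge"):
        print(t,[(round(d["confidence"],2),np.round(d["uv"]).tolist()) for d in bot.mark_of(c,t)])
k=bot.get_calibration("wrist");print(k)
E
```

```text
pics
{'time': 0.0, 'q': array([ 7.71774957e+01,  5.01171848e+00,  1.00346054e+01,  9.51008546e+01,
       -1.64770997e-03,  9.00004940e+01]), 'qd': array([ 0.00735394, -0.00025453, -0.08985379, -0.12111103,  0.09476439,
        0.01010909]), 'joint_efforts': array([ 1.48554358e-03, -5.20400798e+01,  4.64785874e+01,  1.69294380e-02,
        7.93887375e-05, -5.71027982e-06]), 'ee_pos': array([0.12201762, 0.5360509 , 0.2305785 ]), 'tcp_rot': array([-1.79922032e+02,  1.64838067e-03,  1.67177004e+02]), 'wrist_force': array([-0.27243398, -0.23614159, -0.37330086]), 'torque': array([0.01050333, 0.01057903, 0.02995814]), 'opening': 0.0857125625790527}
scene [[530.5609422101103, 0.0, 316.4992746054973], [0.0, 530.5609422101103, 247.0064449296423], [0.0, 0.0, 1.0]] [[0.205, 0.669, -0.715, 1.354], [0.979, -0.145, 0.145, -0.063], [-0.007, -0.729, -0.684, 0.906], [0.0, 0.0, 0.0, 1.0]]
painted_man [(0.71, [320.0, 244.0]), (0.49, [252.0, 269.0])]
plain_man [(0.7, [318.0, 246.0])]
bear_a [(0.72, [208.0, 267.0]), (0.65, [294.0, 262.0])]
green_tray [(0.88, [127.0, 300.0])]
bark_tray [(0.73, [407.0, 27
[... 587 characters left out ...]
0, 311.0]), (0.61, [259.0, 227.0])]
gift_box [(0.87, [372.0, 209.0])]
gift_lid_handle [(0.92, [373.0, 214.0]), (0.46, [257.0, 226.0])]
gift_lid_hinge [(0.96, [377.0, 182.0])]
{'intrinsics': array([[371.64829954,   0.        , 318.29041288],
       [  0.        , 371.64829954, 233.3475818 ],
       [  0.        ,   0.        ,   1.        ]]), 'T_tool_cam': array([[ 5.26710121e-04, -9.55058214e-01, -2.96417829e-01,
         7.57447730e-02],
       [ 9.99999788e-01,  6.16903475e-04, -2.10745494e-04,
         8.22871189e-04],
       [ 3.84135404e-04, -2.96417655e-01,  9.55058336e-01,
        -1.41737582e-01],
       [ 0.00000000e+00,  0.00000000e+00,  0.00000000e+00,
         1.00000000e+00]])}
```

View pics/scene0.png

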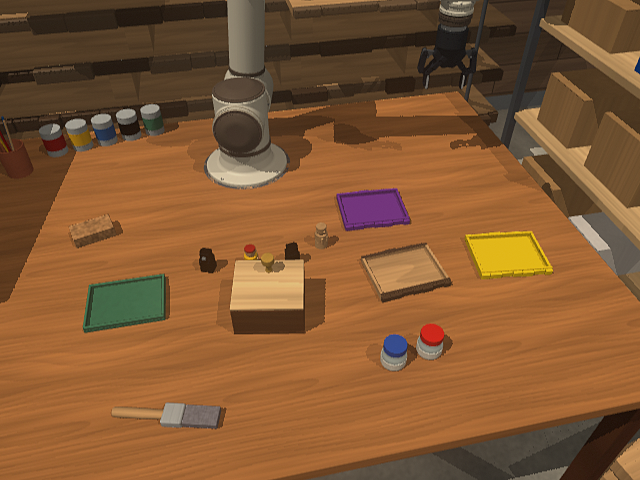

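View pics/top0.png

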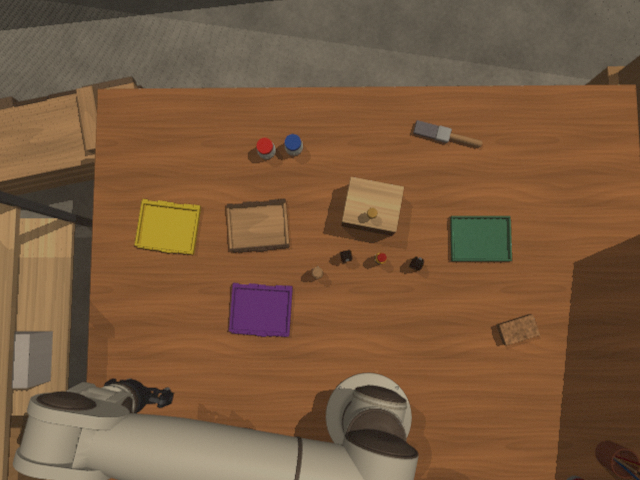

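The lid is nearly shut and the four figures stand in front of it.

- **Tray-shaped things (top view):** pale with dark brown edges at (259,227), purple at (261,311), yellow at (168,228). The pale one fits the bark tray.
- **Figures (top view):** painted man with red cap at (381,260), plain man at (318,274), bears at (346,257) and (416,264).

I'll confirm these in a crop and work out the positions.

```bash
cat > h.py <<'E'
from workcell import bot
import cv2,numpy as np
from scipy.spatial.transform import Rotation as R
def ray(c,uv,obs=None):
    k=bot.get_calibration(c);K=k["intrinsics"];x=(uv[0]-K[0,2])/K[0,0];y=(uv[1]-K[1,2])/K[1,1]
    if c=="wrist":
        T=np.eye(4);o=obs;T[:3,:3]=R.from_euler("xyz",o["tcp_rot"],degrees=True).as_matrix();T[:3,3]=o["ee_pos"];T=T@k["T_tool_cam"]
        r=np.hypot(x,y);d=np.array([np.sin(r)*x/r,np.sin(r)*y/r,np.cos(r)])
    else: T=np.array(k["pose"]);d=np.array([x,y,1.])
    return T[:3,3],T[:3,:3]@d/np.linalg.norm(d)
def onz(c,uv,z,obs=None):
    p,d=ray(c,uv,obs);return p+d*(z-p[2])/d[2]
def tri(rs):
    A=sum(np.eye(3)-np.outer(d,d) for p,d in rs);b=sum((np.eye(3)-np.outer(d,d))@p for p,d in rs);return np.linalg.solve(A,b)
def go(target,yaw=None,obs=None):
    "tool-axis shift in cm to bring the TCP to target, and turn about tool z"
    o=obs or bot.get_obs();M=R.from_euler("xyz",o["tcp_rot"],degrees=True)
    s=M.inv().apply(np.array(target)-o["ee_pos"])*100
    rv=None
    if yaw is not None: rv=(M.inv()*R.from_euler("xyz",[180,0,yaw],degrees=True)).as_rotvec()
    return np.round(s,2),(None if rv is None else np.round(rv,3))
E
python3 - <<'E'
from h import *
np.set_printoptions(precision=4,suppress=True)
a=cv2.imread("pics/scene0.png");b=cv2.imread("pics/top0.png")
cv2.imwrite("pics/crop.png",np.vstack([cv2.resize(a[180:340,70:470],(800,320)),cv2.resize(b[170:300,210:530],(690,280),interpolation=cv2.INTER_CUBIC)[:, :].copy() if 0 else cv2.resize(b[170:310,130:530],(800,280))]))
S={"painted":(252,269),"plain":(318,246),"bear1":(208,267),"bear2":(294,262)}
T={"painted":(381,264),"plain":(318,277),"bear1":(414,267),"bear2":(346,259)}
for n in S: print(n,onz("scene",S[n],0),onz("top",T[n],0.0))
print("knob",tri([ray("scene",(270,258)),ray("top",(373,214))]))
print("hinge",onz("top",(377,182),.0765),onz("scene",(264,312),.0765))
print("green",onz("scene",(127,300),0.003),onz("top",(484,236),.003))
print("bark",onz("scene",(407,274),0.003),onz("top",(259,227),.003))
print("lid corners",[onz("top",u,.084) for u in((343,223),(396,234),(404,186),(350,179))])
E
```

```text
painted [ 0.4497 -0.0376  0.    ] [ 0.4252 -0.041   0.    ]
plain [0.4043 0.1335 0.    ] [0.3883 0.1403 0.    ]
bear1 [ 0.4206 -0.1404  0.    ] [ 0.4163 -0.1355  0.    ]
bear2 [ 0.4475  0.0648 -0.    ] [0.4398 0.0595 0.    ]
knob [ 0.5517 -0.0046  0.1274]
hinge [ 0.6483 -0.0252  0.0765] [ 0.6527 -0.0303  0.0765]
green [ 0.4908 -0.3253  0.003 ] [ 0.5048 -0.3375  0.003 ]
bark [0.5464 0.3179 0.003 ] [0.5332 0.311  0.003 ]
lid corners [array([0.5331, 0.0697, 0.084 ]), array([ 0.5023, -0.0747,  0.084 ]), array([ 0.6351, -0.0986,  0.084 ]), array([0.6554, 0.0497, 0.084 ])]
```

View pics/crop.png

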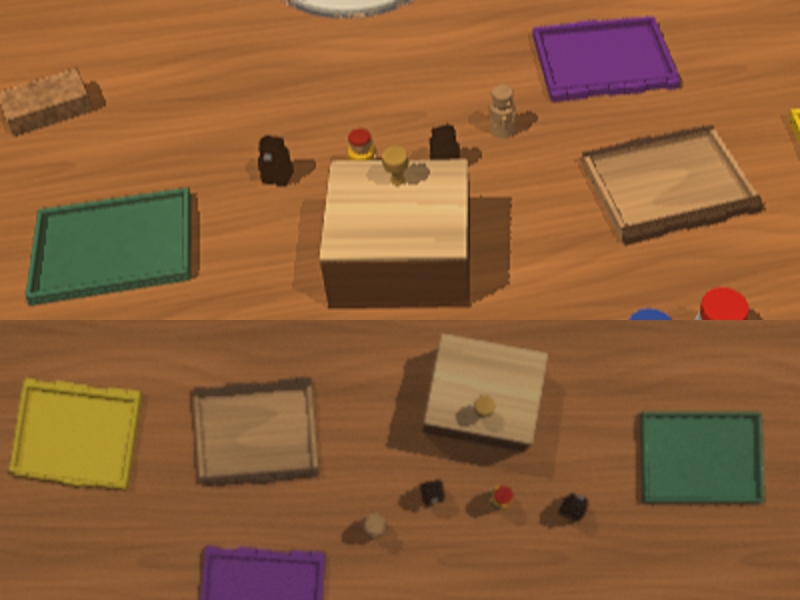

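The crop confirms the pale tray with dark bark edges, the red-capped man between the bears, and the plain man near the purple tray. I'll first turn the wrist to the box's yaw (about -12.5°).

```bash
for i in 1 2 3 4 5; do python3 -m pendant '[[[0,0,0,0,0,0.125,100],[0,0,0,0,0,0.125,100],[0,0,0,0,0,0.125,100],[0,0,0,0,0,0.125,100],[0,0,0,0,0,0.125,100]]]' 40; done; python3 -c "
from h import *
print(bot.get_obs()['q'],go([0.5,0.0,0.24],-12.5))"
```

```text
time: 1.32
ee_pos: [0.1221, 0.5363, 0.2313]
tcp_rot: [180.0, -0.0, 131.1]
wrist_force: [-0.5, 0.2, -0.9]
opening: 0.0858
time: 1.73
ee_pos: [0.1221, 0.5363, 0.2314]
tcp_rot: [180.0, -0.0, 95.3]
wrist_force: [-0.1, -0.3, 0.1]
opening: 0.0855
time: 2.15
ee_pos: [0.1944, 0.5107, 0.2312]
tcp_rot: [-176.4, 0.4, 67.4]
wrist_force: [0.0, 0.4, -0.6]
opening: 0.0856
time: 2.57
ee_pos: [0.331, 0.414, 0.2313]
tcp_rot: [-169.8, 4.4, 45.9]
wrist_force: [0.1, 0.8, -0.1]
opening: 0.0849
time: 2.98
ee_pos: [0.4228, 0.2757, 0.2316]
tcp_rot: [-165.5, 11.9, 25.0]
wrist_force: [-1.0, -0.1, 0.4]
opening: 0.0856
[ 24.98002937   9.74743746  13.35397039 105.55151277  14.50952953
 179.94375181] (array([-4.74, 27.38, -6.95]), array([-0.175,  0.282,  0.623]))
```

The sense of q6 was the opposite of what I assumed. I'll use the equivalent half-turn grasp, yaw 167.5°, and turn back.

```bash
python3 -c "
from h import *
print(go([0.42,0.2757,0.30],45))"
```

```text
(array([-1.66, -1.78, -6.4 ]), array([-0.286,  0.161, -0.372]))
```

```bash
python3 -m pendant '[[[-0.4,-0.4,-1.6,-0.072,0.040,-0.093,100],[-0.4,-0.4,-1.6,-0.072,0.040,-0.093,100],[-0.4,-0.4,-1.6,-0.072,0.040,-0.093,100],[-0.4,-0.4,-1.6,-0.072,0.040,-0.093,100]]]' >/dev/null; for i in 1 2 3 4; do python3 -m pendant '[[[0,0,0,0,0,-0.107,100],[0,0,0,0,0,-0.107,100],[0,0,0,0,0,-0.107,100],[0,0,0,0,0,-0.107,100],[0,0,0,0,0,-0.107,100]]]' ; done; python3 -c "
from h import *
print(bot.get_obs()['q'],go([0.49,0.01,0.28],167.5))"
```

```text
time: 3.73
ee_pos: [0.4206, 0.2645, 0.301]
tcp_rot: [179.2, 0.3, 76.3]
wrist_force: [-1.1, -0.5, 0.4]
opening: 0.0854
time: 4.15
ee_pos: [0.4204, 0.2645, 0.3017]
tcp_rot: [179.4, 0.7, 108.6]
wrist_force: [-0.5, 0.2, 0.0]
opening: 0.0854
time: 4.57
ee_pos: [0.4203, 0.2646, 0.302]
tcp_rot: [179.9, 0.9, 140.8]
wrist_force: [-0.2, -1.3, -0.4]
opening: 0.0853
time: 4.98
ee_pos: [0.4203, 0.2646, 0.3023]
tcp_rot: [-179.7, 0.9, 173.1]
wrist_force: [-0.5, -0.1, 0.3]
opening: 0.0857
[ 32.64917645  -0.57677576  12.37751264 102.50827698  -0.80296533
  39.56934652] (array([ -9.95, -24.42,   2.52]), array([-0.005,  0.015,  0.097]))
```

```bash
python3 -m pendant '[[[0,0,0,-0.005,0.015,0.097,100],[-1.6,-3.8,0.4,0,0,0,100],[-1.6,-3.8,0.4,0,0,0,100],[-1.6,-3.8,0.4,0,0,0,100],[-1.6,-3.8,0.4,0,0,0,100]]]' >/dev/null; python3 -m pendant '[[[-1.6,-3.8,0.4,0,0,0,100],[-1.6,-3.8,0.4,0,0,0,100],[-1.6,-3.8,0.4,0,0,0,100],[0,0,0,0,0,0,100],[0,0,0,0,0,0,100]]]';  python3 - <<'E'
from h import *
np.set_printoptions(precision=4,suppress=True)
o=bot.get_obs();im=bot.camera("wrist");cv2.imwrite("pics/w1.png",im[:,:,::-1])
for t,z in(("painted_man",0),("plain_man",0),("bear_a",0),("gift_lid_handle",.123),("gift_lid_hinge",.0765),("gift_box",0)):
    for d in bot.mark_of("wrist",t): print(t,round(d["confidence"],2),np.round(d["uv"]),onz("wrist",d["uv"],z,o))
E
```

```text
time: 5.82
ee_pos: [0.4749, -0.0255, 0.2722]
tcp_rot: [179.9, 0.0, 168.1]
wrist_force: [-0.4, -0.1, 0.4]
opening: 0.0855
painted_man 0.56 [303. 160.] [ 0.4398 -0.034   0.    ]
plain_man 0.88 [448.  97.] [0.3988 0.1415 0.    ]
bear_a 0.78 [385. 149.] [0.446  0.0578 0.    ]
bear_a 0.76 [216. 167.] [ 0.425  -0.1341  0.    ]
gift_lid_handle 0.56 [362. 298.] [ 0.5561 -0.0028  0.123 ]
gift_lid_hinge 0.97 [351. 353.] [ 0.6461 -0.0239  0.0765]
gift_box 0.89 [348. 272.] [ 0.5817 -0.0101  0.    ]
```

View pics/w1.png

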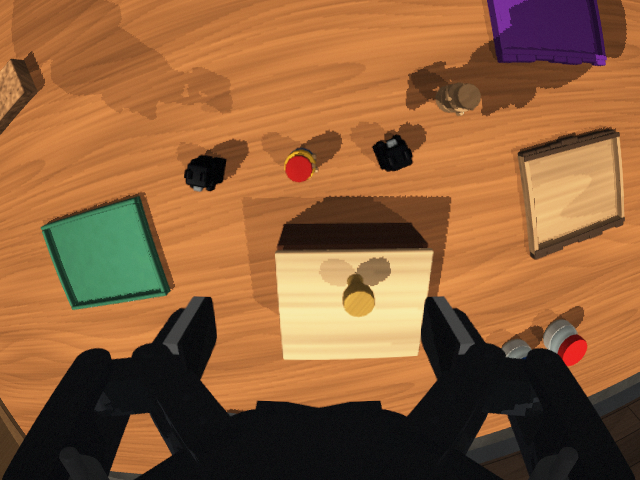

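Knob head at (360,298), hinge at (351,353), everything else as expected. The lid is about 0.1 rad ajar, so the knob is near (0.554,-0.0035,0.129). I'll go over it first, then check.

```bash
python3 -m pendant '[[[-2.6,-1.5,2.5,0,0,0.01,100],[-2.6,-1.3,2.5,0,0,0,100],[-2.6,-1.3,2.5,0,0,0,100],[0,0,0,0,0,0,100]]]' >/dev/null; python3 - <<'E'
from h import *
np.set_printoptions(precision=4,suppress=True)
o=bot.get_obs();im=bot.camera("wrist")
print(o["ee_pos"],o["tcp_rot"])
for t,z in(("gift_lid_handle",.129),("gift_lid_hinge",.0765)):
    for d in bot.mark_of("wrist",t): print(t,round(d["confidence"],2),np.round(d["uv"]),onz("wrist",d["uv"],z,o))
print(go([.554,-.0035,.108],167.4))
E
```

```text
[ 0.5467 -0.0756  0.1986] [179.8564   0.5108 168.3565]
gift_lid_handle 0.97 [432. 238.] [ 0.5544 -0.0049  0.129 ]
gift_lid_handle 0.68 [504.  22.] [0.4282 0.0647 0.129 ]
gift_lid_hinge 0.76 [399. 323.] [ 0.6451 -0.0255  0.0765]
(array([0.69, 7.03, 9.68]), array([0.004, 0.014, 0.017]))
```

```bash
python3 -m pendant '[[[0.2,3.5,0,0.002,0.007,0.01,100],[0.2,3.5,0,0.002,0.007,0.007,100],[0,0,0,0,0,0,100],[0,0,0,0,0,0,100]]]' ; python3 - <<'E'
from h import *
np.set_printoptions(precision=4,suppress=True)
o=bot.get_obs();im=bot.camera("wrist")
for t,z in(("gift_lid_handle",.129),("gift_lid_hinge",.0765)):
    for d in bot.mark_of("wrist",t): print(t,round(d["confidence"],2),np.round(d["uv"]),onz("wrist",d["uv"],z,o))
print(go([.5535,-.0045,.108],167.4))
E
```

```text
time: 6.98
ee_pos: [0.555, 0.0003, 0.2113]
tcp_rot: [179.9, 0.4, 167.4]
wrist_force: [-0.5, -0.8, -1.2]
opening: 0.085
gift_lid_handle 0.82 [308. 241.] [ 0.5532 -0.0049  0.129 ]
gift_lid_hinge 0.95 [313. 326.] [ 0.6466 -0.0238  0.0765]
(array([ 0.14, -0.35, 10.28]), array([ 0.001,  0.007, -0.002]))
```

```bash
python3 -m pendant '[[[0,-0.4,3.5,0,0.007,0,100],[0.1,0,3.4,0,0,0,100],[0,0,2.6,0,0,0,100],[0,0,0.4,0,0,0,100],[0,0,0,0,0,0,80]]]' ; python3 -c "
from h import *
print(go([.5535,-.0045,.108],167.4))"
```

```text
time: 7.55
ee_pos: [0.5538, -0.0083, 0.1131]
tcp_rot: [179.9, 0.4, 167.1]
wrist_force: [-0.4, -0.4, 0.6]
opening: 0.0756
(array([0.11, 0.36, 0.51]), array([ 0.002,  0.007, -0.005]))
```

```bash
python3 -m pendant '[[[0.1,0.35,0.45,0,0.007,0,60],[0,0,0,0,0,0,10],[0,0,0,0,0,0,10],[0,0,0,0,0,0,10],[0,0,0,0,0,0,10]]]' 40; python3 -m pendant '[[[0,0,0,0,0,0,10],[0,0,0,0,0,0,10],[0,0,0,0,0,0,10]]]'; python3 - <<'E'
from h import *
np.set_printoptions(precision=4,suppress=True)
o=bot.get_obs();M=R.from_euler("xyz",o["tcp_rot"],degrees=True)
# hinge (0.647,-0.0247,0.0765) in tool frame; step for tool rotating about hinge line
for H in([.647,-.0247,.0765],):
    r=M.inv().apply(np.array(H)-o["ee_pos"]);print("hinge in tool",r*100)
    for s in(.1,-.1):
        rv=np.array([0,s,0]);d=r-R.from_rotvec(rv).apply(r);print(s,d*100)
print(o["q"],o["wrist_force"])
E
```

```text
time: 7.97
ee_pos: [0.555, -0.0067, 0.1143]
tcp_rot: [180.0, 0.3, 167.0]
wrist_force: [1.4, -0.8, -2.7]
opening: 0.0263
time: 8.22
ee_pos: [0.5556, -0.0068, 0.1154]
tcp_rot: [180.0, 0.4, 167.0]
wrist_force: [-0.4, -1.5, -4.6]
opening: 0.0261
hinge in tool [-9.2773  0.3198  3.9496]
0.1 [-0.4406  0.     -0.9065]
-0.1 [0.348  0.     0.9459]
[-0.6737  4.6419 -3.0915 81.8994 -0.062  12.3635] [-0.4415 -1.461  -4.5709]
```

```bash
python3 -m pendant '[[[-0.44,0,-0.91,0,0.1,0,10],[-0.44,0,-0.91,0,0.1,0,10],[-0.44,0,-0.91,0,0.1,0,10],[-0.44,0,-0.91,0,0.1,0,10]]]' 60; cat > lid.py <<'E'
from h import *
np.set_printoptions(precision=3,suppress=True)
o=bot.get_obs();M=R.from_euler("xyz",o["tcp_rot"],degrees=True)
H=np.array([.647,-.0247,.0765]);r=M.inv().apply(H-o["ee_pos"]);print("hinge in tool cm",r*100)
g=o["ee_pos"]-M.apply([0,0,.019])-H
h=-(g@np.array([np.cos(np.radians(-12.7)),np.sin(np.radians(-12.7)),0]))
print("lid angle",np.arctan2(g[2],h)-np.arctan2(43,100),"radius",np.hypot(g[2],h),"tilt",np.arccos(-M.apply([0,0,1])[2]))
for s in(.1,-.1): print(s,(r-R.from_rotvec([0,s,0]).apply(r))*100)
print(o["q"],o["wrist_force"],o["opening"])
E
python3 lid.py
```

```text
time: 8.55
ee_pos: [0.5741, -0.0105, 0.1475]
tcp_rot: [179.9, -22.3, 167.1]
wrist_force: [2.1, 1.9, -4.0]
opening: 0.0248
hinge in tool cm [-9.564  0.23   3.755]
lid angle 0.5171172662458301 radius 0.11110817175740259 tilt 0.389329306266769
0.1 [-0.423  0.    -0.936]
-0.1 [0.327 0.    0.974]
[ -2.961  30.761  29.428 110.653   3.866   9.202] [ 2.129  1.922 -3.955] 0.024807797405272343
```

```bash
python3 -m pendant '[[[-0.42,0,-0.93,0,0.1,0,10],[-0.42,0,-0.93,0,0.1,0,10],[-0.42,0,-0.93,0,0.1,0,10],[-0.42,0,-0.93,0,0.1,0,10]]]' 60; python3 lid.py
```

```text
time: 8.88
ee_pos: [0.5814, -0.012, 0.1387]
tcp_rot: [178.9, -38.8, 167.5]
wrist_force: [18.3, 10.1, -14.5]
opening: 0.0232
hinge in tool cm [-9.104  0.172  0.667]
lid angle 0.5452849140538456 radius 0.09457909210376363 tilt 0.6771144437731703
0.1 [-0.112  0.    -0.906]
-0.1 [0.021 0.    0.912]
[ -4.258  51.466  53.252 130.149   6.286   6.49 ] [ 18.315  10.15  -14.481] 0.023166937651056395
```

The arm's q4 range stops the tool from turning along with the lid. I'll let go, make the tool less tilted and regrip lightly so the knob can pivot between the pads.

```bash
python3 -m pendant '[[[0,0,0,0,0,0,70],[0,0,0,0,0,0,100],[0,0,0,0,0,0,100],[0,0,-3,0,0,0,100],[0,0,-3,0,0,0,100]]]' 25;python3 -m pendant '[[[0,0,-2,0,-0.12,0,100],[0,0,-1,0,-0.12,0,100],[0,0,0,0,-0.12,0,100],[0,0,0,0,-0.12,0,100],[0,0,0,0,-0.07,0,100]]]'; python3 - <<'E'
from h import *
np.set_printoptions(precision=4,suppress=True)
o=bot.get_obs();print(o["q"],o["tcp_rot"])
bot.camera("scene");rs=[]
for t in("gift_lid_handle","gift_lid_hinge"):
  for d in bot.mark_of("scene",t)[:1]: print(t,d["confidence"],d["uv"]);rs.append(d["uv"])
o=bot.get_obs();im=bot.camera("wrist");cv2.imwrite("pics/w2.png",im[:,:,::-1])
for t in("gift_lid_handle","gift_lid_hinge"):
    for d in bot.mark_of("wrist",t):
        print(t,round(d["confidence"],2),np.round(d["uv"]))
        if t[-1]=="e" and d["confidence"]>.4:
          for z in (.13,.15,.17): print(z,onz("wrist",d["uv"],z,o))
        
E
```

```text
time: 9.3
ee_pos: [0.5887, -0.0165, 0.1499]
tcp_rot: [178.5, -37.1, 167.4]
wrist_force: [-1.1, -0.2, 0.7]
opening: 0.0823
time: 9.72
ee_pos: [0.6083, -0.0237, 0.1812]
tcp_rot: [178.7, -5.6, 166.4]
wrist_force: [-0.5, -0.3, 0.8]
opening: 0.0853
[-3.2777 18.0861 19.5271 96.7257  2.2272 10.2307] [178.7493  -5.5959 166.4499]
gift_lid_handle 0.93 [267.9, 256.7]
gift_lid_hinge 0.77 [267.2, 310.0]
gift_lid_handle 0.56 [329. 217.]
0.13 [ 0.5801 -0.0089  0.13  ]
0.15 [ 0.5769 -0.0092  0.15  ]
0.17 [ 0.5737 -0.0094  0.17  ]
gift_lid_hinge 0.59 [325. 298.]
0.13 [ 0.6252 -0.0219  0.13  ]
0.15 [ 0.6175 -0.0208  0.15  ]
0.17 [ 0.6097 -0.0198  0.17  ]
```

View pics/w2.png

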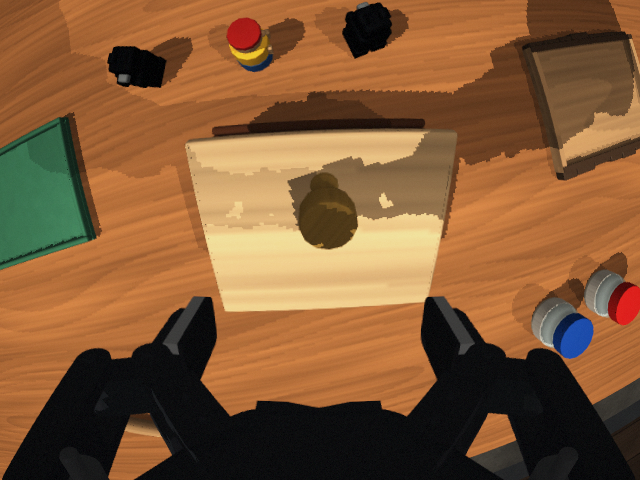

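The lid stands about 0.43 rad open with the knob at (329,215), near (0.576,-0.009,0.157). I'll regrip it with the tool almost vertical.

```bash
python3 -m pendant '[[[1.8,0.4,0,0,0,0,100],[1.8,0.4,0,0,0,0,100],[0,0,0,0,0,0,100]]]';  python3 -c "
from h import *
print(go([.574,-.009,.136]))"
```

```text
time: 10.27
ee_pos: [0.5777, -0.0081, 0.1775]
tcp_rot: [178.9, -7.0, 166.4]
wrist_force: [-1.0, 0.0, 0.0]
opening: 0.0852
(array([-0.17, -0.25,  4.16]), None)
```

```bash
python3 -m pendant '[[[-0.2,-0.2,2.3,0,0,0,100],[0,0,2.1,0,0,0,70],[0,0,0,0,0,0,40],[0,0,0,0,0,0,10],[0,0,0,0,0,0,10]]]' 25;python3 -m pendant '[[[0,0,0,0,0,0,10],[0,0,0,0,0,0,10],[0,0,0,0,0,0,10]]]'; python3 lid.py
```

```text
time: 10.68
ee_pos: [0.5783, -0.0093, 0.1295]
tcp_rot: [179.0, -7.5, 166.4]
wrist_force: [-0.7, 0.2, 0.4]
opening: 0.0389
time: 10.93
ee_pos: [0.5791, -0.0113, 0.1309]
tcp_rot: [179.2, -7.6, 166.3]
wrist_force: [-0.9, 2.3, -3.2]
opening: 0.027
hinge in tool cm [-7.569  0.25   4.478]
lid angle 0.4261767452809065 radius 0.09898668455142384 tilt 0.13349431594988664
0.1 [-0.485  0.    -0.733]
-0.1 [0.409 0.    0.778]
[-2.258 15.689 10.829 92.432  2.312 11.395] [-0.895  2.345 -3.19 ] 0.0269884177753642
```

```bash
python3 -m pendant '[[[0,0,0,0,0,0,60],[0,0,-0.8,0,0,0,60],[0,0,0,0,0,0,10],[0,0,0,0,0,0,10],[0,0,0,0,0,0,10]]]' 25;python3 -m pendant '[[[0,0,0,0,0,0,10],[0,0,0,0,0,0,10]]]'; python3 lid.py; cat > arc.py <<'E'
# tool shifts (cm) for the gripped knob along its arc at fixed tool attitude: arc.py end step
from h import *
import sys
np.set_printoptions(precision=2,suppress=True)
o=bot.get_obs();M=R.from_euler("xyz",o["tcp_rot"],degrees=True);H=np.array([.647,-.0247,.0765])
u=np.array([np.cos(np.radians(-12.7)),np.sin(np.radians(-12.7)),0])
P=lambda f:H+.1089*(-np.cos(f+.406)*u+np.sin(f+.406)*np.array([0,0,1]))
g=o["ee_pos"]-M.apply([0,0,.019]);d=g-H;f=np.arctan2(d[2],-d@u)-.406
print("lid",f,"off arc mm",M.inv().apply(g-P(f))*1000)
E,s=map(float,sys.argv[1:])
n=max(1,round(abs(E-f)/s))
for k in range(n): a=f+(E-f)*k/n;b=f+(E-f)*(k+1)/n;print(round(b,2),M.inv().apply(P(b)-P(a))*100)
E
python3 arc.py 1.4 .15
```

```text
time: 11.35
ee_pos: [0.5819, -0.012, 0.142]
tcp_rot: [179.2, -7.4, 166.3]
wrist_force: [-0.1, -2.8, -3.0]
opening: 0.0268
time: 11.52
ee_pos: [0.5819, -0.0121, 0.142]
tcp_rot: [179.2, -7.4, 166.3]
wrist_force: [-0.2, -1.5, -1.5]
opening: 0.0266
hinge in tool cm [-7.414  0.237  5.652]
lid angle 0.5165109255793814 radius 0.10583401367623693 tilt 0.12952679341152024
0.1 [-0.601  0.    -0.712]
-0.1 [0.527 0.    0.768]
[-2.305 15.829 12.254 93.488  2.283 11.35 ] [-0.242 -1.459 -1.482] 0.026641169718920568
lid 0.5166089838969969 off arc mm [-2.19 -2.31  2.15]
0.66 [-1.22  0.04 -1.04]
0.81 [-1.36  0.04 -0.85]
0.96 [-1.47  0.04 -0.64]
1.11 [-1.55  0.03 -0.41]
1.25 [-1.59  0.03 -0.18]
1.4 [-1.6   0.03  0.05]
```

```bash
python3 -m pendant '[[[-1.2,0,-1.1,0,0,0,10],[-1.36,0,-0.95,0,0,0,10],[-1.47,0,-0.7,0,0,0,10]]]' 25; python3 arc.py 1.4 .15
```

```text
time: 11.77
ee_pos: [0.6204, -0.0198, 0.1643]
tcp_rot: [178.9, -7.8, 166.4]
wrist_force: [-3.1, 3.7, -1.1]
opening: 0.0265
lid 0.9398308689776399 off arc mm [ 0.15 -1.42 -0.48]
1.09 [-1.6   0.04 -0.47]
1.25 [-1.65  0.03 -0.22]
1.4 [-1.67  0.03  0.04]
```

```bash
python3 -m pendant '[[[-1.6,0,-0.5,0,0,0,10],[-1.65,0,-0.25,0,0,0,10],[-1.7,0,0.05,0,0,0,10],[-0.8,0,0.1,0,0,0,10],[0,0,0,0,0,0,10]]]' 25; python3 arc.py 1.45 .15
```

```text
time: 12.18
ee_pos: [0.6796, -0.0313, 0.1655]
tcp_rot: [178.6, -7.8, 166.5]
wrist_force: [-0.2, -2.0, -1.6]
opening: 0.0268
lid 1.4859912607051249 off arc mm [-0.86  0.4  -4.59]
1.45 [ 0.39 -0.   -0.07]
```

```bash
python3 -m pendant '[[[0,0,0,0,0,0,60],[0,0,0,0,0,0,100],[0,0,0,0,0,0,100],[0,0,-4,0,0,0,100],[0,0,-4,0,0,0,100]]]' 25;  python3 -m pendant '[[[0,0,-3.5,0,0,0,100],[0,0,-3.5,0,0,0,100],[0,0,-1,0,-0.07,0,100],[0,0,0,0,-0.07,0,100]]]'; python3 -c "
from h import *
print(go([.48,-.02,.26],166.5))"
```

```text
time: 12.6
ee_pos: [0.6828, -0.0342, 0.2315]
tcp_rot: [178.9, -9.5, 166.5]
wrist_force: [2.3, -0.8, 2.7]
opening: 0.0843
time: 12.93
ee_pos: [0.6988, -0.0385, 0.289]
tcp_rot: [178.8, -1.4, 166.3]
wrist_force: [0.5, -0.2, 1.4]
opening: 0.0852
(array([21.62, -3.44,  3.38]), array([ 0.021, -0.025, -0.003]))
```

```bash
python3 -m pendant '[[[4,-0.6,0,0.02,-0.02,0,100],[4,-0.6,0,0,0,0,100],[4,-0.6,0,0,0,0,100],[4,-0.6,0.5,0,0,0,100],[4,-0.6,1,0,0,0,100]]]' >/dev/null; python3 -m pendant '[[[2.5,-0.4,1,0,0,0,100],[0,0,0,0,0,0,100],[0,0,0,0,0,0,100]]]'; cat > look.py <<'E'
from h import *
import sys
np.set_printoptions(precision=4,suppress=True)
o=bot.get_obs();im=bot.camera("wrist")
if len(sys.argv)>1: cv2.imwrite(sys.argv[1],im[:,:,::-1])
print(o["ee_pos"],o["tcp_rot"])
for t,z in(("painted_man",0),("plain_man",0),("bear_a",0),("green_tray",0),("bark_tray",0),("gift_box",0),("gift_lid_hinge",.0765),("gift_lid_handle",.185)):
    for d in bot.mark_of("wrist",t):
        if d["confidence"]>.35: print(t,round(d["confidence"],2),np.round(d["uv"]),onz("wrist",d["uv"],z,o))
E
python3 look.py pics/w3.png
```

```text
time: 13.6
ee_pos: [0.4782, -0.0175, 0.2625]
tcp_rot: [179.5, -0.3, 166.4]
wrist_force: [0.7, 0.4, 1.4]
opening: 0.0853
[ 0.4782 -0.0175  0.2625] [179.492   -0.2679 166.4223]
painted_man 0.82 [290. 160.] [ 0.4377 -0.0358  0.    ]
plain_man 0.76 [440.  93.] [ 0.4002  0.1433 -0.    ]
plain_man 0.46 [342. 277.] [ 0.5858 -0.0119  0.    ]
bear_a 0.93 [203. 168.] [ 0.4212 -0.1335  0.    ]
bear_a 0.68 [379. 149.] [0.4477 0.0612 0.    ]
green_tray 0.72 [ 96. 265.] [ 0.4983 -0.324   0.    ]
bark_tray 0.65 [574. 183.] [0.5381 0.3167 0.    ]
gift_box 0.86 [340. 275.] [ 0.5822 -0.013   0.    ]
gift_lid_hinge 0.78 [348. 358.] [ 0.6467 -0.0227  0.0765]
```

View pics/w3.png

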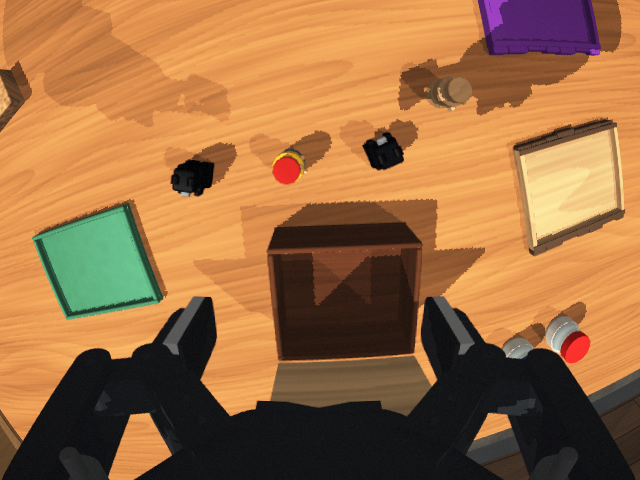

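The lid stands open and the box is empty. The painted man is at (290,165), between the bears at (192,177) and (382,150), so he is near (0.438,-0.035). I'll move over him and refine.

```bash
python3 -c "
from h import *
print(go([.438,-.035,.13],166.4))"; python3 -m pendant '[[[3.8,-0.7,4.0,0,0,0,65],[0,-0.7,4,0,0,0,65],[0,0,4,0,0,0,65],[0,0,0.8,0,0,0,65],[0,0,0,0,0,0,65]]]'; python3 look.py
```

```text
(array([ 3.62, -2.78, 13.16]), array([ 0.008, -0.007,  0.   ]))
time: 14.47
ee_pos: [0.452, -0.0221, 0.1415]
tcp_rot: [179.5, -0.2, 166.4]
wrist_force: [0.2, 0.6, 0.4]
opening: 0.0554
[ 0.452  -0.0221  0.1415] [179.4806  -0.1923 166.4073]
painted_man 0.81 [294. 209.] [ 0.4397 -0.0365  0.    ]
plain_man 0.68 [494. 114.] [0.399  0.1398 0.    ]
bear_a 0.87 [416. 190.] [0.4474 0.061  0.    ]
bear_a 0.63 [291. 208.] [ 0.4388 -0.0391  0.    ]
bear_a 0.59 [175. 220.] [ 0.4247 -0.1358  0.    ]
green_tray 0.87 [ 55. 327.] [ 0.4996 -0.3263  0.    ]
green_tray 0.56 [363. 352.] [ 0.5846 -0.0098  0.    ]
bark_tray 0.98 [638. 226.] [0.5379 0.3138 0.    ]
gift_box 0.94 [360. 351.] [ 0.5831 -0.0116  0.    ]
```

```bash
python3 -c "
from h import *
print(go([.4395,-.0362,.013],166.4))"; python3 -m pendant '[[[0.95,-1.8,0,0.008,-0.005,0,65],[0,0,2,0,0,0,65],[0,0,0,0,0,0,65]]]'; python3 look.py |egrep 'paint|\[ 0'; python3 -c "
from h import *
print(go([.4395,-.0362,.013],166.4))"
```

```text
(array([ 1.02, -1.82, 13.06]), array([0.01 , 0.001, 0.   ]))
time: 15.17
ee_pos: [0.4409, -0.0377, 0.125]
tcp_rot: [179.9, 0.5, 166.5]
wrist_force: [-0.4, 0.2, -0.4]
opening: 0.0557
[ 0.4409 -0.0377  0.125 ] [179.8873   0.5064 166.463 ]
painted_man 0.97 [317. 219.] [ 0.4376 -0.0372  0.    ]
bear_a 0.65 [190. 232.] [ 0.425  -0.1356  0.    ]
green_tray 0.58 [ 63. 337.] [ 0.4971 -0.3231  0.    ]
bark_tray 0.6 [188. 232.] [ 0.4243 -0.1379  0.    ]
gift_box 0.81 [383. 367.] [ 0.5861 -0.0114  0.    ]
(array([ 0.44,  0.04, 11.46]), array([0.002, 0.012, 0.002]))
```

```bash
python3 -m pendant '[[[0.3,0,3.8,0,0.01,0,65],[0,0,3.5,0,0,0,65],[0,0,2.6,0,0,0,65],[0,0,0,0,0,0,65]]]'; python3 -c "
from h import *
print(go([.4385,-.037,.013],166.4))"
```

```text
time: 15.95
ee_pos: [0.4423, -0.0366, 0.0283]
tcp_rot: [179.8, 0.5, 166.5]
wrist_force: [-0.2, 0.2, -0.4]
opening: 0.0556
(array([ 0.38, -0.13,  1.53]), array([0.004, 0.008, 0.002]))
```

```bash
python3 -m pendant '[[[0.4,0,1.4,0,0,0,65],[0,0,0,0,0,0,20],[0,0,0,0,0,0,20],[0,0,0,0,0,0,20],[0,0,0,0,0,0,20]]]' 40; python3 -m pendant '[[[0,0,0,0,0,0,20],[0,0,-3,0,0,0,20],[0,0,-3,0,0,0,20],[0,0,-3,0,0,0,20],[0,0,-3.5,0,0,0,20]]]' ; python3 -c "
from h import *
o=bot.get_obs();yaw=-12.7*np.pi/180
for n,b in(('box',(.5835,-.012)),('hinge-based',(.647-.065*np.cos(yaw),-.024-.065*np.sin(yaw)))): print(n,b)
print(go([.565,-.0075,.14],167.3))"
```

```text
time: 16.37
ee_pos: [0.4403, -0.0357, 0.0191]
tcp_rot: [179.8, 0.6, 166.6]
wrist_force: [-0.6, -0.6, 0.3]
opening: 0.0309
time: 16.78
ee_pos: [0.4363, -0.0356, 0.1454]
tcp_rot: [179.8, 0.2, 166.5]
wrist_force: [1.1, -0.8, -0.2]
opening: 0.0307
box (0.5835, -0.012)
hinge-based (np.float64(0.5835902546435193), np.float64(-0.009709996717065563))
(array([-11.86,   5.73,   0.6 ]), array([ 0.003,  0.003, -0.013]))
```

```bash
python3 -m pendant '[[[-3.8,2.0,0,0,0,0,20],[-3.8,2.0,0,0,0,0,20],[-3.0,1.5,0,0,0,0,20],[-1,0.3,0,0,0,-0.013,20],[0,0,0,0,0,0,20]]]'; python3 look.py pics/w4.png | egrep -v "bear|tray"; python3 -c "
from h import *
print(go([.566,-.0075,.0275],167.3))"
```

```text
time: 17.2
ee_pos: [0.5701, -0.006, 0.1638]
tcp_rot: [179.6, 1.6, 167.2]
wrist_force: [-0.6, -0.0, -1.0]
opening: 0.0306
[ 0.5701 -0.006   0.1638] [179.5886   1.6136 167.2292]
painted_man 0.57 [317. 288.] [ 0.6451 -0.0221  0.    ]
gift_box 0.8 [312. 223.] [ 0.5834 -0.0126  0.    ]
gift_lid_handle 0.67 [131.  85.] [ 0.4663 -0.0465  0.185 ]
(array([ 0.48, -0.21, 13.63]), array([ 0.007,  0.028, -0.003]))
```

View pics/w4.png

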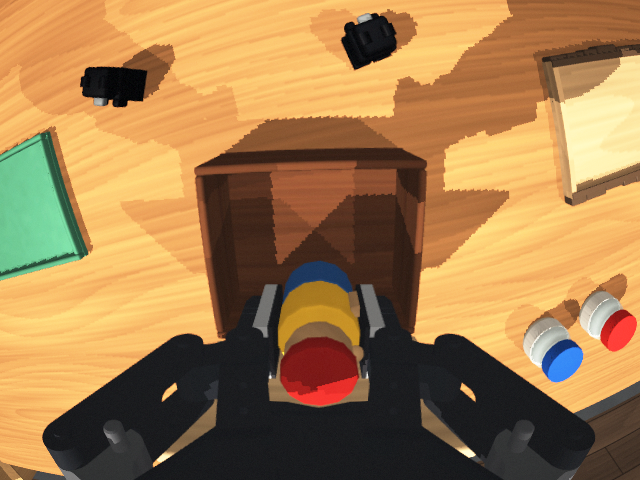

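The man is held upright above the box opening and centred across it. Lowering him now.

```bash
python3 -m pendant '[[[0.5,-0.2,3,0.007,0.028,0,20],[0,0,3.5,0,0,0,20],[0,0,3,0,0,0,20],[0,0,1.5,0,0,0,20],[0,0,0,0,0,0,20]]]'; python3 -c "
from h import *
print(go([.566,-.0075,.0275],167.3))"
```

```text
time: 18.07
ee_pos: [0.5629, -0.0081, 0.0531]
tcp_rot: [179.9, 0.3, 167.1]
wrist_force: [0.1, -0.0, -1.6]
opening: 0.0308
(array([-0.28,  0.12,  2.56]), array([ 0.001,  0.005, -0.004]))
```

```bash
python3 -m pendant '[[[-0.2,0.1,1.2,0,0.005,0,20],[0,0,1.1,0,0,0,20],[0,0,0,0,0,0,20]]]'; python3 -c "
from h import *
print(go([.566,-.0075,.0265],167.3))"
```

```text
time: 18.32
ee_pos: [0.5655, -0.0077, 0.0301]
tcp_rot: [179.9, 0.1, 167.0]
wrist_force: [-0.4, -0.2, -0.6]
opening: 0.0308
(array([-0.05,  0.03,  0.36]), array([ 0.002,  0.001, -0.004]))
```

```bash
python3 -m pendant '[[[0,0,0.3,0,0,0,20],[0,0,0,0,0,0,20]]]'; python3 -m pendant '[[[0,0,0.15,0,0,0,20],[0,0,0,0,0,0,20]]]'; python3 -m pendant '[[[0,0,0.15,0,0,0,20],[0,0,0,0,0,0,20]]]'
```

```text
time: 18.48
ee_pos: [0.5661, -0.0078, 0.0279]
tcp_rot: [179.9, 0.2, 167.0]
wrist_force: [0.3, 0.6, -0.6]
opening: 0.0307
time: 18.65
ee_pos: [0.567, -0.0077, 0.0276]
tcp_rot: [179.9, 0.3, 167.0]
wrist_force: [0.9, 0.1, -1.0]
opening: 0.0307
time: 18.82
ee_pos: [0.5676, -0.0077, 0.027]
tcp_rot: [179.9, 0.4, 167.0]
wrist_force: [-0.4, -0.2, -1.1]
opening: 0.0309
```

```bash
python3 -m pendant '[[[0,0,0.3,0,0,0,20],[0,0,0,0,0,0,20]]]'; python3 -m pendant '[[[0,0,0.3,0,0,0,20],[0,0,0,0,0,0,20]]]'
```

```text
time: 18.98
ee_pos: [0.568, -0.0077, 0.0244]
tcp_rot: [179.8, 0.4, 167.0]
wrist_force: [0.2, -0.3, -0.5]
opening: 0.031
time: 19.15
ee_pos: [0.5687, -0.0079, 0.0221]
tcp_rot: [179.8, 0.5, 167.0]
wrist_force: [-0.0, 0.4, -0.2]
opening: 0.0305
```

```bash
python3 -m pendant '[[[-0.1,0,0.3,0,0,0,20],[0,0,0,0,0,0,20]]]'; python3 -m pendant '[[[-0.1,0,0.3,0,0.005,0,20],[0,0,0,0,0,0,20]]]'; python3 look.py pics/w5.png|grep paint
```

```text
time: 19.32
ee_pos: [0.5702, -0.008, 0.0223]
tcp_rot: [179.8, 0.7, 167.0]
wrist_force: [-0.1, -0.7, -1.2]
opening: 0.0305
time: 19.48
ee_pos: [0.5718, -0.008, 0.0221]
tcp_rot: [179.7, 0.5, 167.1]
wrist_force: [0.2, 0.0, -0.3]
opening: 0.0307
painted_man 0.97 [318. 291.] [ 0.5767 -0.0086  0.    ]
```

View pics/w5.png

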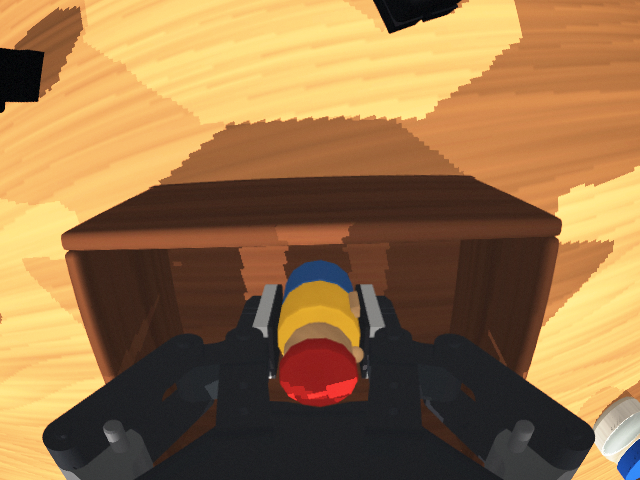

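```bash
python3 -m pendant '[[[0.2,0,0.4,0,0.005,0,20]]]'; python3 -c "
from h import *
print(go([.568,-.0075,.02],167.3),bot.get_obs()['wrist_force'])"; python3 -m pendant '[[[0,0,0,0,0,0,20]]]'
```

```text
time: 20.02
ee_pos: [0.5719, -0.0078, 0.0211]
tcp_rot: [179.7, 0.5, 167.1]
wrist_force: [-5.1, 4.1, 37.7]
opening: 0.0312
(array([ 0.38, -0.06,  0.11]), array([ 0.005,  0.009, -0.004])) [-5.10925154  4.09613554 37.71342383]
time: 20.1
ee_pos: [0.5727, -0.0078, 0.0223]
tcp_rot: [179.7, 0.6, 167.1]
wrist_force: [-0.2, 0.2, -0.5]
opening: 0.0303
```

Contact with the floor is confirmed: the force rises when pressed and relaxes on a hold row. I'll open the gripper and back out.

```bash
python3 -m pendant '[[[0,0,0,0,0,0,50],[0,0,0,0,0,0,65],[0,0,0,0,0,0,65],[0,0,0,0,0,0,65],[0,0,0,0,0,0,65]]]'; python3 -m pendant '[[[0,0,-3,0,0,0,65],[0,0,-4,0,0,0,65],[0,0,-4,0,0,0,65],[0,0,-4,0,0,0,65],[0,0,-4,0,0,0,65]]]'; python3 look.py pics/w6.png
```

```text
time: 20.52
ee_pos: [0.5722, -0.0079, 0.0201]
tcp_rot: [179.7, 0.5, 167.1]
wrist_force: [-0.0, 0.4, 0.7]
opening: 0.0554
time: 20.93
ee_pos: [0.5645, -0.0083, 0.203]
tcp_rot: [180.0, -0.8, 167.1]
wrist_force: [0.8, -0.2, 0.1]
opening: 0.0556
[ 0.5645 -0.0083  0.203 ] [179.995   -0.8214 167.0555]
painted_man 0.93 [321. 214.] [ 0.5741 -0.0068  0.    ]
painted_man 0.56 [ 41. 215.] [ 0.4973 -0.3289  0.    ]
plain_man 0.89 [435.  11.] [0.4021 0.1441 0.    ]
bear_a 0.83 [158.  98.] [ 0.4234 -0.1346  0.    ]
bear_a 0.57 [361.  68.] [0.4471 0.0595 0.    ]
green_tray 0.86 [ 44. 213.] [ 0.4956 -0.3226  0.    ]
bark_tray 0.76 [595. 126.] [0.5393 0.318  0.    ]
gift_lid_hinge 0.98 [318. 325.] [ 0.6475 -0.027   0.0765]
```

View pics/w6.png

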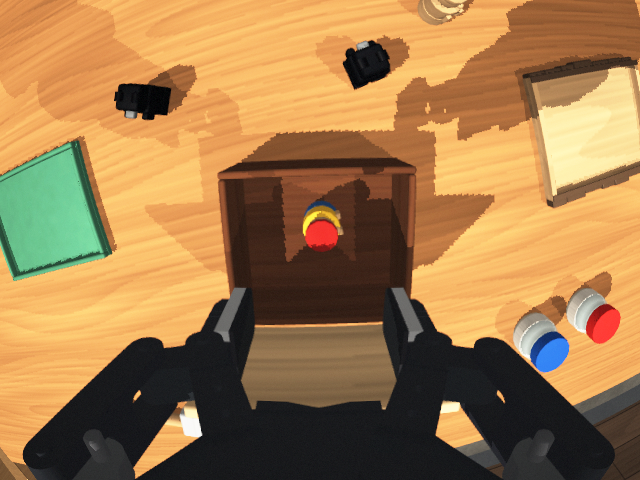

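The painted man stands in the box at (321,225) with his base near the middle. I'll go back to the knob over the top to close the lid.

```bash
python3 -m pendant '[[[0,0,-4,0,0,0,100],[0,0,-4,0,0,0,100],[0,0,-1.5,0,0,0,100],[-3.8,0,0,0,0.05,0,100],[-3.8,0,0,0,0.05,0,100]]]'; python3 -m pendant '[[[-3.8,0,0,0,0.02,0,100],[-1.5,0,0,0,0.02,0,100],[0,0,0,0,0,0,100]]]';  python3 look.py |egrep 'hand|hinge'; python3 -c "
from h import *
print(bot.get_obs()['q'],bot.get_obs()['tcp_rot'],go([.690,-.034,.235]),go([.680,-.0313,.164]))"
```

```text
time: 21.8
ee_pos: [0.6153, -0.0204, 0.2914]
tcp_rot: [-179.8, -6.1, 167.1]
wrist_force: [0.5, -0.1, 0.6]
opening: 0.0855
time: 22.05
ee_pos: [0.6623, -0.0314, 0.2794]
tcp_rot: [-179.7, -8.7, 167.1]
wrist_force: [0.1, -1.5, -3.5]
opening: 0.0853
gift_lid_hinge 0.88 [319. 217.] [ 0.647  -0.0274  0.0765]
gift_lid_handle 0.98 [325. 269.] [ 0.6711 -0.0283  0.185 ]
[ -3.15700119  35.51435349  55.3935495  117.93578935   1.19504793
   9.62614439] [-179.82193529   -8.14223048  167.12001877] (array([-3.83,  0.36,  4.74]), None) (array([-3.81,  0.42, 11.91]), None)
```

```bash
python3 -m pendant '[[[-2.9,0.2,0,0,0,0,100],[0,0.1,3.8,0,0,0,100],[0,0,3.5,0,0,0,100],[0,0,2,0,0,0,100],[0,0,0,0,0,0,100]]]'; python3 -c "
from h import *
print(go([.672,-.030,.163]))"
```

```text
time: 22.92
ee_pos: [0.6894, -0.0316, 0.2007]
tcp_rot: [-180.0, -7.2, 167.2]
wrist_force: [-0.6, 0.4, -0.5]
opening: 0.0853
(array([ 1.25, -0.23,  3.96]), None)
```

```bash
python3 -m pendant '[[[1.2,-0.2,2.2,0,0,0,100],[0.1,0,2,0,0,0,70],[0,0,0,0,0,0,10],[0,0,0,0,0,0,10],[0,0,0,0,0,0,10]]]' 25; python3 -m pendant '[[[0,0,0,0,0,0,10],[0,0,0,0,0,0,10],[0,0,0,0,0,0,10]]]'; python3 arc.py 0.0 .15
```

```text
time: 23.33
ee_pos: [0.6694, -0.0291, 0.1668]
tcp_rot: [180.0, -6.9, 167.2]
wrist_force: [-0.6, -0.4, 0.6]
opening: 0.0386
time: 23.58
ee_pos: [0.6695, -0.0294, 0.1692]
tcp_rot: [-180.0, -6.9, 167.2]
wrist_force: [-2.0, 0.2, -7.8]
opening: 0.0266
lid 1.387922677747711 off arc mm [-0.56  0.35 -5.49]
1.23 [ 1.68 -0.   -0.04]
1.08 [ 1.66 -0.    0.22]
0.93 [ 1.61 -0.    0.47]
0.77 [ 1.52 -0.    0.71]
0.62 [ 1.39 -0.    0.94]
0.46 [ 1.23 -0.    1.14]
0.31 [ 1.04 -0.    1.31]
0.15 [ 0.83 -0.    1.46]
0.0 [ 0.59 -0.    1.57]
```

```bash
python3 -m pendant '[[[1.7,0,0.1,0,0,0,10],[1.7,0,0.3,0,0,0,10],[1.6,0,0.55,0,0,0,10],[1.5,0,0.8,0,0,0,10]]]' 25; python3 arc.py 0.0 .15
```

```text
time: 23.92
ee_pos: [0.6101, -0.0176, 0.1653]
tcp_rot: [-179.9, -5.9, 167.1]
wrist_force: [1.8, -4.3, 1.0]
opening: 0.0265
lid 0.8455872979643785 off arc mm [ 1.84 -1.13 -4.09]
0.7 [ 1.35 -0.    0.73]
0.56 [ 1.24 -0.    0.91]
0.42 [ 1.1  -0.    1.07]
0.28 [ 0.93 -0.    1.22]
0.14 [ 0.75 -0.    1.34]
0.0 [ 0.56 -0.    1.43]
```

```bash
python3 -m pendant '[[[1.35,0,0.8,0,0,0,10],[1.24,0,1,0,-0.02,0,10],[1.1,0,1.15,0,-0.02,0,10],[0.93,0,1.3,0,-0.02,0,10]]]' 25; python3 arc.py 0.0 .12
```

```text
time: 24.25
ee_pos: [0.565, -0.0086, 0.1335]
tcp_rot: [-179.9, -1.4, 167.0]
wrist_force: [-2.7, -2.3, 5.8]
opening: 0.0266
lid 0.3349515474716154 off arc mm [ 2.76 -2.32 -2.41]
0.22 [ 0.75 -0.    0.96]
0.11 [ 0.63 -0.    1.04]
0.0 [ 0.52 -0.    1.1 ]
```

```bash
python3 -m pendant '[[[0.7,0,1.05,0,-0.02,0,10],[0.6,0,1.1,0,0,0,10],[0.45,0,1.1,0,0,0,10]]]' 25; python3 arc.py 0.0 .12; python3 -m pendant '[[[0.2,0,0.5,0,0,0,10],[0.1,0,0.5,0,0,0,10]]]' 25; python3 arc.py 0.0 .12;
```

```text
time: 24.5
ee_pos: [0.5488, -0.0054, 0.1068]
tcp_rot: [-179.9, 0.6, 166.9]
wrist_force: [-4.0, -1.6, 4.2]
opening: 0.0264
lid 0.050792613479384074 off arc mm [ 2.51 -2.75 -1.27]
0.0 [ 0.24 -0.    0.5 ]
time: 24.67
ee_pos: [0.5481, -0.0052, 0.1038]
tcp_rot: [-180.0, 1.2, 166.9]
wrist_force: [-13.1, -1.3, 32.9]
opening: 0.0264
lid 0.023354588646923857 off arc mm [ 2.07 -2.76 -1.01]
0.0 [ 0.11 -0.    0.23]
```

33 N of resistance means the lid is against its stop. I'll release and look from above.

```bash
python3 -m pendant '[[[0,0,0,0,0,0,40],[0,0,0,0,0,0,80],[0,0,0,0,0,0,80],[0,0,-3,0,0,0,80],[0,0,-4,0,0,0,80]]]'; python3 -m pendant '[[[0,0,-4,0,-0.005,0,80],[2,-2,-3,0,0,0,80],[3,-2.5,0,0,0,0,80],[3,-2.5,0,0,0,0,80],[0,0,0,0,0,0,80]]]'; python3 look.py pics/w7.png; python3 -c "
from h import *
rs=[]
for c in('scene','top'):
  bot.camera(c);d=bot.mark_of(c,'gift_lid_handle')[0];print(c,d);rs.append(ray(c,d['uv']))
print(tri(rs))"
```

```text
time: 25.08
ee_pos: [0.5463, -0.0047, 0.1737]
tcp_rot: [-180.0, 1.1, 166.9]
wrist_force: [0.7, 0.4, 1.0]
opening: 0.0685
time: 25.5
ee_pos: [0.4518, -0.0548, 0.2529]
tcp_rot: [179.9, 1.9, 167.1]
wrist_force: [-0.9, 0.9, -0.2]
opening: 0.0684
[ 0.4518 -0.0548  0.2529] [179.9222   1.9415 167.0987]
plain_man 0.73 [484. 105.] [0.4012 0.145  0.    ]
plain_man 0.5 [601. 197.] [0.5404 0.3167 0.    ]
bear_a 0.91 [419. 156.] [0.4448 0.0592 0.    ]
bear_a 0.85 [239. 175.] [ 0.4219 -0.1352  0.    ]
green_tray 0.88 [120. 269.] [ 0.4974 -0.3256  0.    ]
bark_tray 0.93 [576.  11.] [0.2953 0.3054 0.    ]
bark_tray 0.8 [600. 197.] [0.5399 0.3142 0.    ]
gift_box 0.97 [378. 286.] [ 0.587  -0.0117  0.    ]
gift_lid_hinge 0.94 [382. 366.] [ 0.6451 -0.0267  0.0765]
gift_lid_handle 0.64 [403. 310.] [ 0.508  -0.0097  0.185 ]
gift_lid_handle 0.57 [480. 105.] [0.3879 0.0572 0.185 ]
gift_lid_handle 0.57 [419. 158.] [0.4122 0.0143 0.185 ]Traceback (most recent call last):
  File "<string>", line 5, in <module>
    bot.camera(c);d=bot.mark_of(c,'gift_lid_handle')[0];print(c,d);rs.append(ray(c,d['uv']))
                    ~~~~~~~~~~~~~~~~~~~~~~~~~~~~~~~~^^^
IndexError: list index out of range
```

View pics/w7.png

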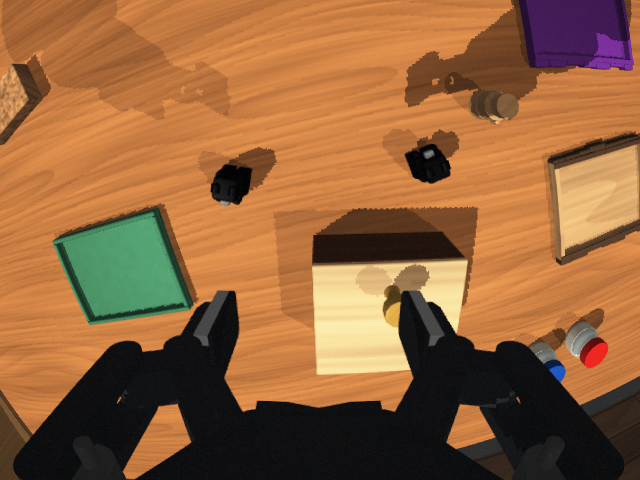

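The lid looks flat on the box. Bears at (231,184) and (428,162), plain man at (495,105). Next I'll put the camera straight above the left bear to get its yaw.

```bash
python3 -c "
from h import *
print(go([.497,-.15,.20],167))"; python3 -m pendant '[[[-2.6,-3.0,1.7,0,-0.025,0,65],[-2.2,-3.0,2,0,-0.01,0,65],[-2.1,-2.8,1.5,0,0,0,65],[0,0,0,0,0,0,65]]]'; cat > bear.py <<'E'
from h import *
import sys
np.set_printoptions(precision=4,suppress=True)
o=bot.get_obs();im=bot.camera("wrist");print(o["ee_pos"],o["tcp_rot"])
near=np.array(eval(sys.argv[1]))
best=None
for d in bot.masks_of("wrist","bear_a"):
    m=d["pixels"];v,u=np.nonzero(m)
    P=onz("wrist",(u.mean(),v.mean()),.03,o)
    if np.linalg.norm(P[:2]-near)<.05 and (best is None or d["confidence"]>best[0]): best=(d["confidence"],m,P,u,v)
c,m,P,u,v=best
pts=np.array([onz("wrist",(a,b),.035,o)[:2] for a,b in zip(u,v)])
rect=cv2.minAreaRect((pts*1000).astype(np.float32));print("conf",round(c,2),"centroid",P,"rect mm",rect)
a0,b0=int(u.mean()),int(v.mean());x0=np.clip(a0-50,0,540);y0=np.clip(b0-40,0,400)
cr=im[y0:y0+80,x0:x0+100,::-1].astype(float);cr=np.clip((cr/255)**.5*255,0,255).astype(np.uint8)
cv2.imwrite(sys.argv[2],cv2.resize(cr,(500,400),interpolation=cv2.INTER_CUBIC));print("crop origin",x0,y0)
for d in bot.mark_of("wrist","bear_a"): print("mark",round(d["confidence"],2),np.round(d["uv"]),onz("wrist",d["uv"],0,o))
E
python3 bear.py '(.423,-.135)' pics/b1.png
```

```text
(array([-6.04, -8.55,  5.18]), array([0.002, 0.031, 0.004]))
time: 26.38
ee_pos: [0.5086, -0.1547, 0.2011]
tcp_rot: [179.9, 4.0, 167.6]
wrist_force: [-0.4, -0.0, -0.4]
opening: 0.0555
[ 0.5086 -0.1547  0.2011] [179.8777   4.0277 167.6042]
conf 0.58 centroid [ 0.4268 -0.1395  0.03  ] rect mm ((427.122802734375, -139.84275817871094), (30.558656692504883, 31.569475173950195), 66.85244750976562)
crop origin 263 58
mark 0.91 [515.  89.] [0.4472 0.0559 0.    ]
mark 0.71 [316.  93.] [ 0.4227 -0.1363  0.    ]
mark 0.28 [575.  42.] [0.4026 0.1419 0.    ]
```

View pics/b1.png

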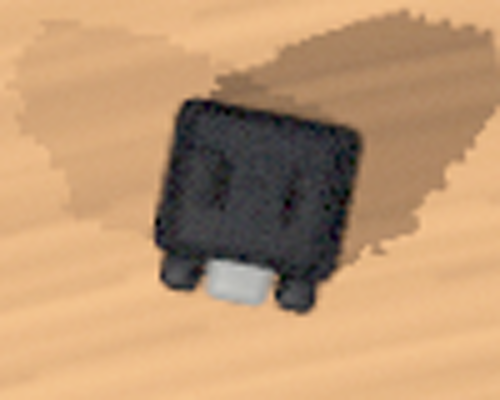

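The bear is seen from straight above with its snout toward +x, and its sides are turned 10° from the tool. The mask rectangle agrees (67°), so I'll grip at yaw 157.5.

```bash
python3 -c "
from h import *
print(go([.423,-.1365,.10],157.5))"; python3 -m pendant '[[[0,0,0,0,0.06,0.08,65],[0,0,0,0,0,0.09,65],[3.5,-0.5,3.5,0,0,0,65],[3.5,0,3.5,0,0,0,65],[0,0,0,0,0,0,65]]]'; python3 look.py |grep bear;  python3 -c "
from h import *
print(go([.423,-.1365,.10],157.5))"
```

```text
(array([ 9.3 , -0.4 ,  9.82]), array([0.01 , 0.072, 0.178]))
time: 26.95
ee_pos: [0.4432, -0.1251, 0.1366]
tcp_rot: [179.6, 0.1, 157.7]
wrist_force: [-1.2, 1.0, -2.3]
opening: 0.0555
bear_a 0.77 [524. 145.] [0.4477 0.0592 0.    ]
bear_a 0.71 [291. 205.] [ 0.4243 -0.1385  0.    ]
(array([ 2.81, -1.88,  4.79]), array([0.009, 0.024, 0.003]))
```

```bash
python3 -m pendant '[[[2.0,-1.85,2,0.005,0.01,0,65],[0.4,0,2,0,0,0,65],[0,0,0,0,0,0,65]]]';  python3 look.py |grep bear;  python3 -c "
from h import *
print(go([.4235,-.1372,.016],157.5))"
```

```text
time: 27.65
ee_pos: [0.4288, -0.139, 0.1097]
tcp_rot: [179.7, 1.1, 157.7]
wrist_force: [-0.0, -0.0, -0.3]
opening: 0.0551
bear_a 0.74 [561. 158.] [0.4483 0.0601 0.    ]
bear_a 0.65 [316. 222.] [ 0.4248 -0.1379  0.    ]
(array([ 0.92, -0.13,  9.63]), array([0.005, 0.022, 0.004]))
```

```bash
python3 -m pendant '[[[0.5,0,3.5,0.005,0.022,0,65],[0,0,3.2,0,0,0,65],[0,0,1.4,0,0,0,65],[0,0,0,0,0,0,65]]]';   python3 -c "
from h import *
print(go([.4235,-.1375,.016],157.5))"
```

```text
time: 28.43
ee_pos: [0.429, -0.1378, 0.0316]
tcp_rot: [180.0, 0.3, 157.8]
wrist_force: [-0.8, 0.8, 0.0]
opening: 0.0558
(array([ 0.53, -0.18,  1.55]), array([0.   , 0.006, 0.005]))
```

```bash
python3 -m pendant '[[[0.5,-0.1,1.5,0,0,0,65],[0,0,0,0,0,0,20],[0,0,0,0,0,0,20],[0,0,0,0,0,0,20],[0,0,0,0,0,0,20]]]' 40; python3 -m pendant '[[[0,0,0,0,0,0,20],[0,0,-3,0,0,0,20],[0,0,-3,0,0,0,20],[0,0,-1,0,0,0,20],[0,0,0,0,0,0,20]]]' ; python3 -c "
from h import *
print(go([.497,-.365,.08],157.5))"
```

```text
time: 28.85
ee_pos: [0.4259, -0.1372, 0.0206]
tcp_rot: [180.0, 0.5, 157.8]
wrist_force: [-0.6, 0.1, -0.1]
opening: 0.0293
time: 29.27
ee_pos: [0.4261, -0.1372, 0.0957]
tcp_rot: [180.0, 0.6, 157.8]
wrist_force: [0.0, -0.8, 0.1]
opening: 0.0292
(array([-15.15, -18.41,   1.73]), array([0.001, 0.011, 0.005]))
```

```bash
python3 -m pendant '[[[-2.5,-3,0,0,0,0,20],[-2.5,-3,0,0,0,0,20],[-2.5,-3,0,0,0,0,20],[-2.5,-3,0,0,0,0,20],[-2.3,-2.8,0,0,0,0,20]]]'>/dev/null; python3 -m pendant '[[[-1.5,-2,0,0,0.01,0,20],[0,0,0,0,0,0,20]]]'; python3 -c "
from h import *
print(go([.497,-.365,.03],157.5))"; python3 look.py pics/w8.png |egrep "green"
```

```text
time: 29.85
ee_pos: [0.4941, -0.3531, 0.0927]
tcp_rot: [179.9, 0.2, 158.1]
wrist_force: [0.8, -0.1, -0.2]
opening: 0.0293
(array([-0.69, -1.  ,  6.27]), array([0.001, 0.004, 0.011]))
green_tray 0.72 [358. 228.] [ 0.4984 -0.3259  0.    ]
```

View pics/w8.png

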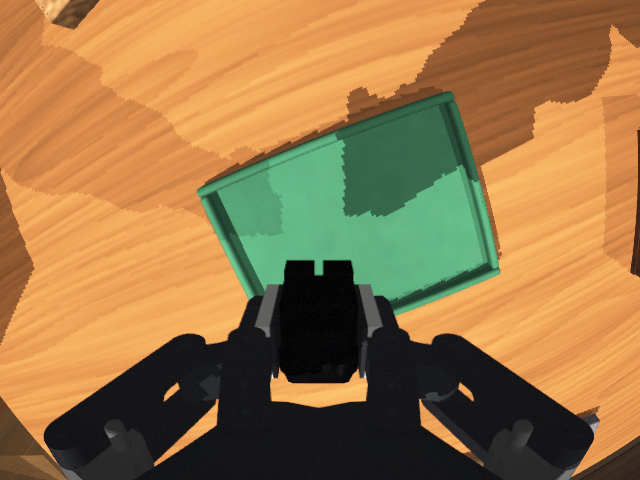

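```bash
python3 -m pendant '[[[-0.6,-0.9,2.5,0,0,0.01,20],[0,0,2.2,0,0,0,20],[0,0,0.8,0,0,0,20],[0,0,0.3,0,0,0,20]]]'; python3 -m pendant '[[[0,0,0.4,0,0,0,20]]]'; python3 -m pendant '[[[0,0,0.4,0,0,0,20]]]'
```

```text
time: 30.63
ee_pos: [0.4984, -0.3583, 0.0398]
tcp_rot: [180.0, 0.7, 157.9]
wrist_force: [-0.4, 0.6, -0.5]
opening: 0.0294
time: 30.72
ee_pos: [0.4985, -0.358, 0.0361]
tcp_rot: [180.0, 0.7, 157.9]
wrist_force: [0.7, -0.7, 0.5]
opening: 0.0291
time: 30.8
ee_pos: [0.4987, -0.3579, 0.0325]
tcp_rot: [180.0, 0.8, 158.0]
wrist_force: [-0.1, -0.1, -0.1]
opening: 0.0292
```

```bash
python3 -m pendant '[[[0,-0.3,0.4,0,0.01,0,20]]]'|egrep 'pos|force'; python3 -m pendant '[[[0,-0.3,0.3,0,0,0,20]]]'|egrep 'pos|force'; python3 -m pendant '[[[0,0,0.2,0,0,0,20]]]'|egrep 'pos|force'; python3 -m pendant '[[[0,0,0.2,0,0,0,20]]]'|egrep 'pos|force'
```

```text
ee_pos: [0.4979, -0.3604, 0.0292]
wrist_force: [0.8, -0.5, 1.4]
ee_pos: [0.497, -0.3634, 0.0264]
wrist_force: [-0.5, -1.0, 0.4]
ee_pos: [0.4971, -0.364, 0.0246]
wrist_force: [-0.8, 0.0, -0.6]
ee_pos: [0.4973, -0.3642, 0.024]
wrist_force: [-8.5, 8.6, 25.9]
```

Contact with the tray floor. I'll release, rise and head for the second bear.

```bash
python3 -m pendant '[[[0,0,0,0,0,0,20],[0,0,0,0,0,0,50],[0,0,0,0,0,0,65],[0,0,0,0,0,0,65],[0,0,0,0,0,0,65]]]'; python3 -m pendant '[[[0,0,-3,0,0,0,65],[0,0,-4,0,0,0,65],[0,0,-4,0,0,0,65],[0,0,-4,0,0,0,65],[0,0,-2,0,0,0,65]]]';python3 look.py pics/w9.png|egrep "bear|green";  python3 -c "
from h import *
print(go([.52,.043,.2],167))"
```

```text
time: 31.55
ee_pos: [0.4979, -0.3651, 0.0256]
tcp_rot: [-180.0, 0.5, 158.0]
wrist_force: [-0.5, 0.5, -0.6]
opening: 0.0555
time: 31.97
ee_pos: [0.4934, -0.3621, 0.1936]
tcp_rot: [179.8, -0.4, 158.0]
wrist_force: [1.1, -0.6, 0.4]
opening: 0.0556
bear_a 0.73 [632.  48.] [0.4459 0.0539 0.    ]
bear_a 0.65 [318. 209.] [ 0.4973 -0.3625  0.    ]
green_tray 0.98 [353. 196.] [ 0.4972 -0.3277  0.    ]
(array([12.64, 38.52, -0.95]), array([ 0.005, -0.013, -0.158]))
```

View pics/w9.png

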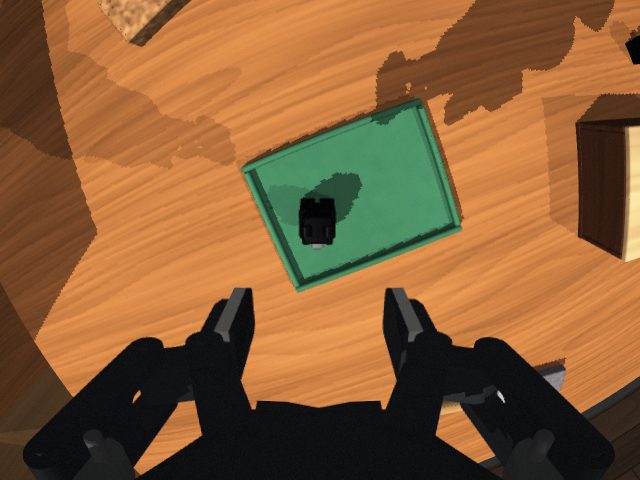

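Bear 1 stands in the tray at (317,220). Now over to bear 2.

```bash
for i in 1 2; do python3 -m pendant '[[[1.2,3.8,-0.1,0,0,0,65],[1.2,3.8,-0.1,0,0,0,65],[1.2,3.8,-0.1,0,0,0,65],[1.2,3.8,-0.1,0,0,0,65],[1.2,3.8,-0.1,0,0,0,65]]]' >/dev/null; done; python3 -m pendant '[[[0,0,0,0,-0.01,-0.08,65],[0,0,0,0,0,-0.07,65],[0,0,0,0,0,0,65]]]'; python3 bear.py '(.447,.06)' pics/b2.png
```

```text
time: 33.5
ee_pos: [0.5205, 0.0544, 0.1891]
tcp_rot: [179.7, -1.0, 166.7]
wrist_force: [0.0, 0.3, -0.9]
opening: 0.0553
[0.5205 0.0544 0.1891] [179.6673  -0.9948 166.6508]
conf 0.59 centroid [0.4475 0.0602 0.03  ] rect mm ((446.97021484375, 60.31329345703125), (32.69306564331055, 30.30071258544922), 10.470080375671387)
crop origin 252 89
mark 0.85 [304. 130.] [0.4479 0.0602 0.    ]
```

View pics/b2.png

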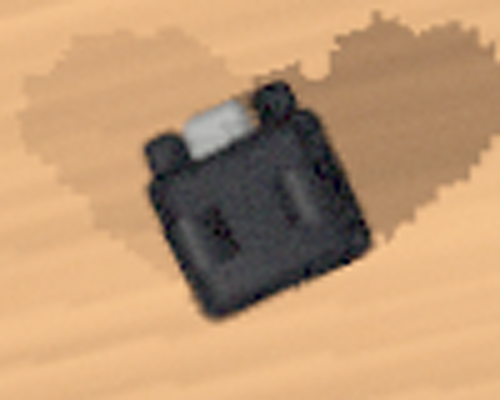

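Its snout faces the robot and its sides are turned about 24° the other way. The mask rectangle agrees, so I'll grip at yaw 190.7.

```bash
python3 -m pendant '[[[0,0,0,0,0,-0.105,65],[0,0,0,0,0,-0.105,65],[0,0,0,0,0,-0.105,65],[0,0,0,0,0,-0.105,65],[0,0,0,0,0,0,65]]]'; python3 -c "
from h import *
print(go([.4475,.060,.11],-169.3))"
```

```text
time: 34.07
ee_pos: [0.5207, 0.0487, 0.1886]
tcp_rot: [179.3, -0.8, -169.6]
wrist_force: [-0.5, 0.1, 0.4]
opening: 0.0553
(array([6.88, 2.34, 7.99]), array([ 0.012, -0.015, -0.006]))
```

```bash
python3 -m pendant '[[[3.4,1.2,3.5,0.01,-0.015,0,65],[3.4,1.2,3.5,0,0,0,65],[0,0,0,0,0,0,65],[0,0,0,0,0,0,65]]]';  python3 look.py |grep bear;  python3 -c "
from h import *
print(go([.4475,.060,.017],-169.3))"
```

```text
time: 34.4
ee_pos: [0.4514, 0.0565, 0.1171]
tcp_rot: [179.9, -0.6, -171.0]
wrist_force: [0.1, 0.0, 2.2]
opening: 0.0558
bear_a 0.71 [322. 225.] [0.4482 0.0597 0.    ]
bear_a 0.42 [559. 351.] [0.539  0.3159 0.    ]
(array([ 0.56,  0.38, 10.26]), array([ 0.002, -0.007, -0.026]))
```

```bash
python3 -m pendant '[[[0.3,0.4,3.5,0,-0.007,-0.026,65],[0.1,0,3.2,0,0,0,65],[0,0,1.8,0,0,0,65],[0,0,0,0,0,0,65]]]';   python3 -c "
from h import *
print(go([.448,.060,.017],-169.3))"
```

```text
time: 35.18
ee_pos: [0.4533, 0.061, 0.0353]
tcp_rot: [179.9, 0.5, -169.3]
wrist_force: [-1.0, -0.3, -0.5]
opening: 0.0555
(array([0.56, 0.  , 1.83]), array([0.001, 0.008, 0.   ]))
```

```bash
python3 -m pendant '[[[0.5,0,1.8,0,0,0,65],[0,0,0,0,0,0,20],[0,0,0,0,0,0,20],[0,0,0,0,0,0,20],[0,0,0,0,0,0,20]]]' 40; python3 -m pendant '[[[0,0,0,0,0,0,20],[0,0,-3.5,0,0,0,20],[0,0,-4,0,0,0,20],[0,0,-4,0,0,0,20],[0,0,-4,0,0,0,20]]]' ; python3 -c "
from h import *
print(go([.498,-.285,.18],-169.3))"
```

```text
time: 35.6
ee_pos: [0.4516, 0.0604, 0.0224]
tcp_rot: [179.9, 0.7, -169.3]
wrist_force: [0.8, 0.2, -0.5]
opening: 0.0292
time: 36.02
ee_pos: [0.4465, 0.0594, 0.1782]
tcp_rot: [179.9, 0.1, -169.3]
wrist_force: [1.1, -1.0, 1.0]
opening: 0.0294
(array([  1.31, -34.8 ,  -0.24]), array([ 0.001,  0.002, -0.001]))
```

```bash
python3 -m pendant '[[[0.15,-3.9,0,0,0,0,20],[0.15,-3.9,0,0,0,0,20],[0.15,-3.9,0,0,0,0,20],[0.15,-3.9,0,0,0,0,20],[0.15,-3.9,0,0,0,0,20]]]' >/dev/null; python3 -m pendant '[[[0.15,-3.9,0,0,0,0,20],[0.15,-3.9,0,0,0,0,20],[0.15,-3.9,0,0,0,0,20],[0.1,-3,0,0,0,0,20],[0,0,0,0,0,0,20]]]'; python3 -c "
from h import *
print(go([.498,-.285,.05],-169.3))"
```

```text
time: 36.85
ee_pos: [0.5067, -0.2932, 0.1996]
tcp_rot: [-179.5, 1.8, -168.8]
wrist_force: [0.6, 0.3, -1.5]
opening: 0.0293
(array([ 1.16,  1.09, 14.92]), array([-0.008,  0.031,  0.009]))
```

```bash
python3 -m pendant '[[[0.7,1.0,3.8,-0.008,0.031,0.009,20],[0,0,3.8,0,0,0,20],[0,0,3.8,0,0,0,20],[0,0,2,0,0,0,20],[0,0,0,0,0,0,20]]]'; python3 -c "
from h import *
print(go([.498,-.285,.028],-169.3))"
```

```text
time: 37.27
ee_pos: [0.5011, -0.2887, 0.0654]
tcp_rot: [-179.7, 0.3, -169.6]
wrist_force: [0.1, 0.3, 0.2]
opening: 0.0294
(array([0.26, 0.43, 3.74]), array([-0.005,  0.006, -0.006]))
```

```bash
python3 -m pendant '[[[0.2,0.4,2,-0.005,0.006,0,20],[0,0,1.6,0,0,0,20],[0,0,0,0,0,0,20]]]'|egrep 'pos|force'; python3 -m pendant '[[[0,0,0.2,0,0,0,20]]]'|egrep 'pos|force';  python3 -m pendant '[[[0,0,0.2,0,0,0,20]]]'|egrep 'pos|force'; python3 -m pendant '[[[0,0,0.2,0,0,0,20]]]'|egrep 'pos|force'
```

```text
ee_pos: [0.4996, -0.2848, 0.0322]
wrist_force: [-0.7, 0.1, -1.2]
ee_pos: [0.5003, -0.2849, 0.0321]
wrist_force: [-0.1, 1.0, 0.1]
ee_pos: [0.501, -0.2851, 0.0317]
wrist_force: [-0.1, 0.7, 0.3]
ee_pos: [0.5018, -0.2855, 0.0315]
wrist_force: [0.3, 0.3, 0.2]
```

```bash
for i in 1 2; do python3 -m pendant '[[[0.1,0,0.4,0,0.005,0,20]]]'|egrep 'pos|force'; done; python3 -m pendant '[[[0.1,0,0.3,0,0,0,20]]]'|egrep 'pos|force'
```

```text
ee_pos: [0.5018, -0.2861, 0.0292]
wrist_force: [-0.4, -0.6, -0.8]
ee_pos: [0.5013, -0.2867, 0.0261]
wrist_force: [-0.6, -1.3, 0.3]
ee_pos: [0.5013, -0.2869, 0.0254]
wrist_force: [-6.9, 9.1, 33.5]
```

```bash
python3 -m pendant '[[[0.1,0,0.3,0,0,0,20]]]'|egrep 'pos|force'
```

```text
ee_pos: [0.5013, -0.2868, 0.0254]
wrist_force: [-7.8, 7.7, 27.7]
```

```bash
python3 -m pendant '[[[0,0,0,0,0,0,20],[0,0,0,0,0,0,50],[0,0,0,0,0,0,65],[0,0,0,0,0,0,65],[0,0,0,0,0,0,65]]]' >/dev/null; python3 -m pendant '[[[0,0,-3,0,0,0,65],[0,0,-4,0,0,0,65],[0,0,-4,0,0,0,65],[0,0,-4,0,0,0,65],[0,0,-2,0,0,0,65]]]';python3 look.py pics/w10.png|egrep "bear|green";  python3 -c "
from h import *
print(go([.42,.14,.2],-169.3))"
```

```text
time: 38.93
ee_pos: [0.4968, -0.2838, 0.1944]
tcp_rot: [-180.0, -0.4, -169.5]
wrist_force: [1.0, -0.4, 0.8]
opening: 0.0558
bear_a 0.95 [236. 192.] [ 0.4983 -0.3612  0.    ]
bear_a 0.58 [313. 208.] [ 0.5005 -0.2879  0.    ]
green_tray 0.71 [275. 198.] [ 0.4975 -0.3235  0.    ]
(array([-0.21, 43.  , -1.  ]), array([ 0.004, -0.012, -0.004]))
```

```bash
for i in 1 2; do python3 -m pendant '[[[0,4,0,0,0,0,65],[0,4,0,0,0,0,65],[0,4,0,0,0,0,65],[0,4,0,0,0,0,65],[0,4,0,0,0,0,65]]]' >/dev/null; done; python3 -m pendant '[[[0,3,1.5,0,0,0,65],[0,0,1.5,0,0,0,65],[0,0,0,0,0,0,65]]]'; python3 look.py |egrep "plain|bark";  python3 -c "
from h import *
print(go([.401,.143,.11],-170))"
```

```text
time: 40.47
ee_pos: [0.409, 0.1565, 0.1491]
tcp_rot: [179.5, -1.3, -169.8]
wrist_force: [0.1, -1.0, -0.8]
opening: 0.0559
plain_man 0.7 [298. 206.] [0.4001 0.1401 0.    ]
bark_tray 0.74 [508. 124.] [0.2967 0.3022 0.    ]
bark_tray 0.74 [612. 368.] [0.5333 0.5713 0.    ]
(array([ 1.12, -1.03,  4.25]), array([ 0.009, -0.018, -0.001]))
```

```bash
python3 -m pendant '[[[1.1,-1.25,2,0.009,-0.018,0,65],[0,0,2,0,0,0,65],[0,0,0,0,0,0,65]]]'; python3 look.py |egrep "plain|bark";  python3 -c "
from h import *
print(go([.400,.141,.017],-170))"
```

```text
time: 41.17
ee_pos: [0.4034, 0.1396, 0.1129]
tcp_rot: [180.0, 0.2, -170.2]
wrist_force: [-0.4, -0.6, -0.4]
opening: 0.0553
plain_man 0.88 [320. 224.] [0.4003 0.141  0.    ]
bark_tray 0.95 [548. 133.] [0.2968 0.3017 0.    ]
(array([0.53, 0.1 , 9.89]), array([ 0.001,  0.007, -0.002]))
```

```bash
python3 -m pendant '[[[0.3,0.1,3.5,0,0.007,0,65],[0.1,0,3.2,0,0,0,65],[0,0,1.5,0,0,0,65],[0,0,0,0,0,0,65]]]';   python3 -c "
from h import *
print(go([.400,.141,.017],-170))"
```

```text
time: 41.95
ee_pos: [0.403, 0.1422, 0.0338]
tcp_rot: [179.9, 0.3, -170.1]
wrist_force: [-0.0, -0.3, 0.4]
opening: 0.0558
(array([ 0.32, -0.07,  1.68]), array([ 0.002,  0.005, -0.002]))
```

```bash
python3 -m pendant '[[[0.4,0,1.6,0,0,0,65],[0,0,0,0,0,0,20],[0,0,0,0,0,0,20],[0,0,0,0,0,0,20],[0,0,0,0,0,0,20]]]' 40; python3 -m pendant '[[[0,0,0,0,0,0,20],[0,0,-3.5,0,0,0,20],[0,0,-4,0,0,0,20],[0,0,-1,0,0,0,20],[0,0,0,0,0,0,20]]]' ; python3 -c "
from h import *
print(go([.539,.316,.12],-170))"
```

```text
time: 42.37
ee_pos: [0.4009, 0.1424, 0.0221]
tcp_rot: [179.9, 0.5, -170.1]
wrist_force: [0.5, 0.5, -0.2]
opening: 0.0306
time: 42.78
ee_pos: [0.4003, 0.142, 0.1124]
tcp_rot: [179.9, 0.5, -170.1]
wrist_force: [-0.0, -0.3, -1.2]
opening: 0.0307
(array([-16.67,  14.76,  -0.57]), array([ 0.003,  0.009, -0.001]))
```

```bash
python3 -m pendant '[[[-2.8,2.5,0,0,0,0,20],[-2.8,2.5,0,0,0,0,20],[-2.8,2.5,0,0,0,0,20],[-2.8,2.5,0,0,0,0,20],[-2.8,2.5,0,0,0,0,20]]]' >/dev/null; python3 -m pendant '[[[-2,1.6,0,0,0.01,0,20],[0,0,0,0,0,0,20],[0,0,0,0,0,0,20]]]'; python3 look.py |egrep "plain|bark"; python3 -c "
from h import *
print(go([.539,.316,.03],-170))"
```

```text
time: 43.45
ee_pos: [0.5398, 0.3161, 0.1091]
tcp_rot: [179.9, 0.0, -170.2]
wrist_force: [0.2, -0.5, -0.7]
opening: 0.03
plain_man 0.67 [317. 287.] [0.5833 0.3235 0.    ]
bark_tray 0.89 [314. 224.] [0.5358 0.3136 0.    ]
bark_tray 0.73 [594. 272.] [0.5352 0.5723 0.    ]
(array([0.06, 0.08, 8.19]), array([ 0.003,  0.004, -0.005]))
```

```bash
python3 -m pendant '[[[0,0,3.5,0,0,0,20],[0,0,3,0,0,0,20],[0.1,0,1,0,0,0,20],[0.1,0,0.4,0,0,0,20]]]'|egrep 'pos|force'; for i in 1 2; do python3 -m pendant '[[[0.1,0,0.4,0,0,0,20]]]'|egrep 'pos|force'; done
```

```text
ee_pos: [0.5396, 0.3152, 0.0353]
wrist_force: [0.4, -0.2, -0.7]
ee_pos: [0.5384, 0.3148, 0.0315]
wrist_force: [0.2, -0.4, 0.4]
ee_pos: [0.5375, 0.3147, 0.0281]
wrist_force: [-0.2, 0.1, -0.7]
```

```bash
python3 -m pendant '[[[0,0,0.3,0,0,0,20]]]'|egrep 'pos|force'; python3 -m pendant '[[[0,0,0.3,0,0,0,20]]]'|egrep 'pos|force'
```

```text
ee_pos: [0.5377, 0.3149, 0.0258]
wrist_force: [0.1, -0.4, 0.1]
ee_pos: [0.5382, 0.3151, 0.0254]
wrist_force: [-11.6, -6.6, 29.3]
```

Contact. I'll release, back away and check the whole scene.

```bash
python3 -m pendant '[[[0,0,0,0,0,0,20],[0,0,0,0,0,0,50],[0,0,0,0,0,0,65],[0,0,0,0,0,0,65],[0,0,0,0,0,0,65]]]' >/dev/null; python3 -m pendant '[[[0,0,-3,0,0,0,65],[0,0,-4,0,0,0,65],[0,0,-4,0,0,0,65],[0,0,-4,0,0,0,65],[3,0,-3,0,0,0,65]]]'; python3 -m pendant '[[[4,1,-2,0,0,0,65],[4,1,-2,0,0,0,65],[4,0,-2,0,0,0,65],[0,0,0,0,0,0,65],[0,0,0,0,0,0,65]]]'; python3 - <<'E'
from h import *
np.set_printoptions(precision=4,suppress=True)
im={c:bot.camera(c) for c in("scene","top")}
rs=[]
for c in("scene","top"):
    for t,z in(("plain_man",.006),("bear_a",.006),("gift_lid_handle",.1195)):
        for d in bot.mark_of(c,t): print(c,t,round(d["confidence"],2),np.round(d["uv"]),onz(c,d["uv"],z))
    d=bot.mark_of(c,"gift_lid_handle")
    if d: rs.append(ray(c,d[0]["uv"]))
if len(rs)>1: print("knob",tri(rs))
a=im["scene"][170:350,70:470,::-1];b=im["top"][160:300,150:550,::-1]
cv2.imwrite("pics/f.png",np.vstack([cv2.resize(a,(720,324)),cv2.resize(b,(720,252))]))
E
```

```text
time: 45.4
ee_pos: [0.5074, 0.3076, 0.2037]
tcp_rot: [179.8, 0.3, -170.4]
wrist_force: [1.3, 1.1, 0.9]
opening: 0.0553
time: 45.82
ee_pos: [0.3899, 0.3072, 0.2688]
tcp_rot: [179.5, 0.9, -170.5]
wrist_force: [0.6, -0.1, -0.7]
opening: 0.0556
scene plain_man 0.7 [404. 270.] [0.5352 0.3144 0.006 ]
scene bear_a 0.7 [109. 304.] [ 0.4966 -0.3629  0.006 ]
scene bear_a 0.68 [142. 298.] [ 0.4956 -0.2915  0.006 ]
scene gift_lid_handle 0.86 [270. 260.] [ 0.5488 -0.0009  0.1195]
top plain_man 0.71 [257. 227.] [0.5317 0.3164 0.006 ]
top bear_a 0.66 [468. 236.] [ 0.5055 -0.2906  0.006 ]
top gift_lid_handle 0.77 [372. 216.] [ 0.5461 -0.0067  0.1195]
knob [ 0.5467 -0.0038  0.118 ]
```

View pics/f.png

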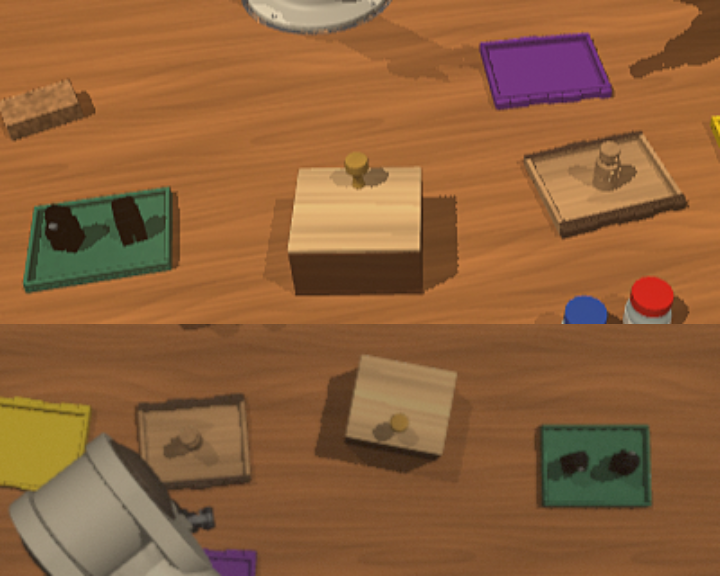

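The final picture shows both bears upright in the green tray and the plain man upright in the bark tray. The lid is flat: the knob measures 0.118 m against 0.1195 m when shut. Handing in.

```bash
python3 -c "
from workcell import bot
print(bot.job_done())"
```

```text
the job is handed in; nothing more can be done
None
```

The job is handed in at about 46 s of the 133 s allowed. I opened the lid to about 1.4 rad and let go, stood the painted man in the box and shut the lid. Then I put both bears in the green tray and the plain man in the bark-edged tray.

**Last checks:**
- **Bears and plain man:** the last pictures show all three standing upright. The bears are about 75 mm apart and the plain man is near the middle of his tray.
- **Lid:** the knob measured 118 mm above the table, against 119.5 mm when fully shut. The lid also resisted with 33 N at its stop while closing.
- **Painted man:** he was last seen upright in the box just before the lid closed; I couldn't see him after that.

**What went wrong or disagreed:**
- **First lid pull:** it failed at about 0.5 rad because joint 4 reached its limit. I regripped the knob with the tool nearly vertical, and that worked.
- **Lid angle while open:** the gripper position gave about 1.49 rad at release, while the camera later gave about 1.39. Both are above the required 1.2.
- **Final top view:** the network marked only one bear there, but the picture and the scene camera show both.

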